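# Charge the cap feeder for the next batch of lamps

## Robot

A 6-joint arm with a two-finger parallel gripper is mounted at the origin on the work surface. World frame = base frame: x ahead of the robot, y to its left, z up, the work surface at z = 0. Lengths are in m, angles in rad, forces in N, time in s.
With the tool pointing down it reaches from about 0.4 to 0.825 m from the base axis. Payload 7 kg.
Tool frame: the origin (TCP) lies midway between the tips of the shut fingers; the grasp point (between the pads) lies 19 mm behind it; y points along the fingers, z is the direction in which the jaws open and shut, and the axes are right-handed (so a half turn about y gives the same grasp; the last joint's range is limited). The gripper opens to 88 mm and grips with 3 to 60 N. Pads are 19 mm wide; open, the fingers measure 130 mm over their backs; the gripper's body (78 mm by 193 mm) begins 47 mm behind the grasp point.
Start: joints at [1.392, 0.359, 0.012, 0, -1.224, -0.288], TCP at [0.304, 0.603, 0.227] pointing down, gripper open.
Joint ranges: [-3.07, 3.07], [-1.43, 2.12], [-1.02, 1.25], [-3.03, 1.67], [-3.05, -0], [-3.03, 3.03]. Speed limits (rad/s): [2.39, 2.39, 3.01, 3.14, 3.14, 3.14].

## Interface

Orientations are given as [roll, pitch, yaw] about the fixed x, y, z axes, in that order (R = Rz(yaw) Ry(pitch) Rx(roll)).
In Python, from station import arm gives the robot as it stands.
- The arm moves only by the tool move_arm, never from a script. Its argument "deltas" is a list of rows, each an object with "dp": the shift along the tool's x, y, z in mm, a list of three; "rotation": the turn, a rotation vector about the tool's x, y, z in degrees, a list of three. A call has 1 to 5 rows; each row shifts and turns the pose as measured when the row begins, along the tool's axes as they then stand; what a row does not reach is not made up. A row lasts 1/12 s, in which the tool goes at most 41.7 mm and 7.16 degrees, less where a joint would pass 70% of its speed; a pose out of reach is approached as far as the arm can. A call is refused whole if a number of a shift passes 41.7 or a number of a turn 7.16, either way. A call with a gripper value outside its range is refused whole. "jaw" is the closure in counts, from 0 (fully open) to 255 (shut), set as the call begins (left out, the last holds). The fingers move at their own pace and stop on an object; "squeeze" is the grip in N (left out, the last holds). Time passes only in rows, so rows that do not move let the fingers close. It gives the time, the measured TCP pose, the force and the opening at its end, in the units of the state.
- arm.get_state(): the state, without advancing time (a new reading comes with each control period).
- arm.grab_frame(name): name is "side" or "top"; returns a dict with "pixels" (400x640x3 uint8, red, green, blue), "z_map" (400x640 float32, m along the optical axis (not along the pixel's ray), 0 where there is no reading), "fx", "fy", "cx", "cy" (pixels), "cam_to_world" (4x4, takes a point from camera to world coordinates). Camera axes: x right, y down, z forward; pixel columns grow to the right and rows downward; lengths in m; the calibration is good to about 2 mm. A picture is of the moment at which its call begins.
- arm.job_done(): hands the job in, once; it reports no verdict.
The state is a dict: "t": time; "q": joint angles; "qd": joint speeds; "joint_efforts": joint torques, N m; "eef_pos": TCP position; "ee_rot": TCP orientation; "force": force on the tool from outside, world axes, zero at the start; "moment": the same for the moment, N m; "width": finger opening in m.
Only numpy, scipy, OpenCV 4.12 (cv2) and the standard library are available. Lean on these libraries where they do the work, as an engineer would, in place of code of your own. Each camera call takes 0.05 s, during which the arm holds its last target.

## Task

Charge the lamp-capping station: press the load key (second from the robot's left) so that it latches and the standby key pops up; then tip all the screw caps from the scoop cup into the round feeder bowl, stand the empty cup upright on the round black rubber disc, and lay every loose LED lamp flat in the grey tray, side by side and not on top of one another. When all is loaded, press the run key (third from the left) so that it latches and load pops up; never press the purge key at the right end, and do not knock over the white bottle.

Things in the scene. Friction and masses are not known exactly. Their poses are not given: they have to be found in the camera images.
- key_standby (a joint): Standby: first (outermost) key on the robot's left (+y end); it is latched at the start. Value: metres pressed, 0 = up, 0.0165 = latched, 0.022 = stop. It springs up with 2 to 4 N; with the interlock it takes about 5 N (more on a hard touch) to press it past 0.017, where it latches and stays down when let go; pressing any other key fully makes it pop up.
- key_standby_top (a point): Centre of the top of the standby key, one of four equal off-white keys 46 mm (its x) x 32 mm (its y), 44 mm apart in a row on a grey box 204 mm wide, 130 mm deep, 66 mm high (70 mm under the keys). 96 mm above the table when up, 79.5 mm latched. x points away from the robot, y along the row to the robot's left, z up.
- key_load (a joint): Load: second key from the robot's left. Value: metres pressed, 0 = up, 0.0165 = latched, 0.022 = stop. It springs up with 2 to 4 N; with the interlock it takes about 5 N (more on a hard touch) to press it past 0.017, where it latches and stays down when let go; pressing any other key fully makes it pop up.
- key_load_top (a point): Centre of the top of the load key, one of four equal off-white keys 46 mm (its x) x 32 mm (its y), 44 mm apart in a row on a grey box 204 mm wide, 130 mm deep, 66 mm high (70 mm under the keys). 96 mm above the table when up, 79.5 mm latched. x points away from the robot, y along the row to the robot's left, z up.
- key_run (a joint): Run: third key from the robot's left. Value: metres pressed, 0 = up, 0.0165 = latched, 0.022 = stop. It springs up with 2 to 4 N; with the interlock it takes about 5 N (more on a hard touch) to press it past 0.017, where it latches and stays down when let go; pressing any other key fully makes it pop up.
- key_run_top (a point): Centre of the top of the run key, one of four equal off-white keys 46 mm (its x) x 32 mm (its y), 44 mm apart in a row on a grey box 204 mm wide, 130 mm deep, 66 mm high (70 mm under the keys). 96 mm above the table when up, 79.5 mm latched. x points away from the robot, y along the row to the robot's left, z up.
- key_purge (a joint): Purge: fourth key, at the robot's right end (-y); leave it alone. Value: metres pressed, 0 = up, 0.0165 = latched, 0.022 = stop. It springs up with 2 to 4 N; with the interlock it takes about 5 N (more on a hard touch) to press it past 0.017, where it latches and stays down when let go; pressing any other key fully makes it pop up.
- key_purge_top (a point): Centre of the top of the purge key, one of four equal off-white keys 46 mm (its x) x 32 mm (its y), 44 mm apart in a row on a grey box 204 mm wide, 130 mm deep, 66 mm high (70 mm under the keys). 96 mm above the table when up, 79.5 mm latched. x points away from the robot, y along the row to the robot's left, z up.
- feeder_in (a point): Centre of the inner floor of the round aluminium feeder bowl (inner diameter 162 mm at the floor, 176 mm at the rim, walls 4 mm) on a green drum base; 52 mm above the table. The rim is 100 mm above the table and 184 mm across outside. The bowl is fixed.
- tray: Grey fixed open tray, 170 mm (its x) x 250 mm (its y), walls 28 mm high and 5 mm thick, floor 5 mm thick; origin under its centre, on the table, z up.
- stand: The cup's stand: a black rubber disc lying fixed on the table, 110 mm across, 6 mm thick; origin at the centre of its underside.
- cup: Steel scoop cup, 58 mm across at the foot, 72 mm at the rim, 85 mm high, wall 3 mm, about 0.12 kg empty, holding six caps. Origin: centre of its underside, z up through the mouth. A flat black upright fin handle, 14 mm thick (cup's y), reaches along the cup's +x from 34 to 88 mm from its axis, from 35 to 75 mm above its foot.
- cup_handle (a point): Middle of the cup's fin handle, 62 mm from the cup's axis along its +x and 55 mm above its foot; axes as the cup's. Pinch it across y.
- cap0: Aluminium lamp screw cap, a plain cylinder 22 mm in diameter and 24 mm long, 15 g; in the cup at the start. Origin at its centre, z along its axis.
- cap1: Aluminium lamp screw cap, a plain cylinder 22 mm in diameter and 24 mm long, 15 g; in the cup at the start. Origin at its centre, z along its axis.
- cap2: Aluminium lamp screw cap, a plain cylinder 22 mm in diameter and 24 mm long, 15 g; in the cup at the start. Origin at its centre, z along its axis.
- cap3: Aluminium lamp screw cap, a plain cylinder 22 mm in diameter and 24 mm long, 15 g; in the cup at the start. Origin at its centre, z along its axis.
- cap4: Aluminium lamp screw cap, a plain cylinder 22 mm in diameter and 24 mm long, 15 g; in the cup at the start. Origin at its centre, z along its axis.
- cap5: Aluminium lamp screw cap, a plain cylinder 22 mm in diameter and 24 mm long, 15 g; in the cup at the start. Origin at its centre, z along its axis.
- lamp0: LED lamp lying on the table (two to four of four are present): white square body 36 x 36 x 90 mm, then a round screw end 26 mm across and 30 mm long, about 0.11 kg. Origin on its axis at mid length (body from x = -60 to +30 mm, screw end to +60 mm), 18 mm above the table as it lies; x along the lamp to the screw end.
- lamp1: LED lamp lying on the table (two to four of four are present): white square body 36 x 36 x 90 mm, then a round screw end 26 mm across and 30 mm long, about 0.11 kg. Origin on its axis at mid length (body from x = -60 to +30 mm, screw end to +60 mm), 18 mm above the table as it lies; x along the lamp to the screw end.
- lamp2: LED lamp lying on the table (two to four of four are present): white square body 36 x 36 x 90 mm, then a round screw end 26 mm across and 30 mm long, about 0.11 kg. Origin on its axis at mid length (body from x = -60 to +30 mm, screw end to +60 mm), 18 mm above the table as it lies; x along the lamp to the screw end.
- lamp3: LED lamp lying on the table (two to four of four are present): white square body 36 x 36 x 90 mm, then a round screw end 26 mm across and 30 mm long, about 0.11 kg. Origin on its axis at mid length (body from x = -60 to +30 mm, screw end to +60 mm), 18 mm above the table as it lies; x along the lamp to the screw end.
- spray: White closed bottle 52 mm across and 130 mm tall, standing to the left behind the bowl; leave it standing. Origin at the centre of its underside.
Things that resemble listed ones, but are neither listed nor needed, are in the scene too. Several things look just like the stand: the one meant starts nearest to the robot's base.

How it is judged:
On the way, in this order (a step that is already met when the one before it is completed fails the run):
1. the load key is latched and the standby key is up (value of joint key_load above 0.0145 m and value of joint each of key_standby, key_run, key_purge below 0.005 m), for 0.2 s.
2. with load latched, all caps are in the bowl, all lamps lie in the tray and the cup stands on its disc (value of joint key_load above 0.0145 m and horizontal distance between each of cap0, cap1, cap2, cap3, cap4, cap5 and feeder_in below 0.088 m and z of cap0 in the frame of feeder_in between 0 and 0.06 m and z of cap1 in the frame of feeder_in between 0 and 0.06 m and z of cap2 in the frame of feeder_in between 0 and 0.06 m and z of cap3 in the frame of feeder_in between 0 and 0.06 m and z of cap4 in the frame of feeder_in between 0 and 0.06 m and z of cap5 in the frame of feeder_in between 0 and 0.06 m and x of lamp0 in the frame of tray between -0.075 and 0.075 m and y of lamp0 in the frame of tray between -0.115 and 0.115 m and z of lamp0 in the frame of tray between 0 and 0.035 m and x of lamp1 in the frame of tray between -0.075 and 0.075 m and y of lamp1 in the frame of tray between -0.115 and 0.115 m and z of lamp1 in the frame of tray between 0 and 0.035 m and x of lamp2 in the frame of tray between -0.075 and 0.075 m and y of lamp2 in the frame of tray between -0.115 and 0.115 m and z of lamp2 in the frame of tray between 0 and 0.035 m and x of lamp3 in the frame of tray between -0.075 and 0.075 m and y of lamp3 in the frame of tray between -0.115 and 0.115 m and z of lamp3 in the frame of tray between 0 and 0.035 m and horizontal distance between cup and stand below 0.035 m and angle between cup's own z axis and vertical below 0.15 rad and z of cup in the frame of stand below 0.015 m and linear speed of each of cap0, cap1, cap2, cap3, cap4, cap5, lamp0, lamp1, lamp2, lamp3, cup below 0.05 m/s), for 0.2 s.
3. the run key is latched and the load key is up (value of joint key_run above 0.0145 m and value of joint each of key_standby, key_load, key_purge below 0.005 m), for 0.2 s.
At the end, for the whole second after the job is handed in: Run latched (over 14.5 mm), the other keys up (under 5 mm). All caps in the bowl. Every lamp in the tray, in one layer (centre inside the walls, under 35 mm high). Cup upright (0.15 rad) on the disc, within 35 mm of its centre. All at rest (all of step 3 and horizontal distance between each of cap0, cap1, cap2, cap3, cap4, cap5 and feeder_in below 0.088 m and z of cap0 in the frame of feeder_in between 0 and 0.06 m and z of cap1 in the frame of feeder_in between 0 and 0.06 m and z of cap2 in the frame of feeder_in between 0 and 0.06 m and z of cap3 in the frame of feeder_in between 0 and 0.06 m and z of cap4 in the frame of feeder_in between 0 and 0.06 m and z of cap5 in the frame of feeder_in between 0 and 0.06 m and x of lamp0 in the frame of tray between -0.075 and 0.075 m and y of lamp0 in the frame of tray between -0.115 and 0.115 m and z of lamp0 in the frame of tray between 0 and 0.035 m and x of lamp1 in the frame of tray between -0.075 and 0.075 m and y of lamp1 in the frame of tray between -0.115 and 0.115 m and z of lamp1 in the frame of tray between 0 and 0.035 m and x of lamp2 in the frame of tray between -0.075 and 0.075 m and y of lamp2 in the frame of tray between -0.115 and 0.115 m and z of lamp2 in the frame of tray between 0 and 0.035 m and x of lamp3 in the frame of tray between -0.075 and 0.075 m and y of lamp3 in the frame of tray between -0.115 and 0.115 m and z of lamp3 in the frame of tray between 0 and 0.035 m and horizontal distance between cup and stand below 0.035 m and angle between cup's own z axis and vertical below 0.15 rad and z of cup in the frame of stand below 0.015 m and linear speed of each of cap0, cap1, cap2, cap3, cap4, cap5, lamp0, lamp1, lamp2, lamp3, cup below 0.05 m/s); the robot touches nothing.
It fails at once if the purge key is pressed (more than 8 mm) (value of joint key_purge above 0.008 m).
It fails at once if a cap is put in the bowl or a lamp in the tray while the standby key is still latched (value of joint key_standby above 0.0145 m and ((horizontal distance between cap0 and feeder_in below 0.088 m and z of cap0 in the frame of feeder_in between 0 and 0.06 m) or (horizontal distance between cap1 and feeder_in below 0.088 m and z of cap1 in the frame of feeder_in between 0 and 0.06 m) or (horizontal distance between cap2 and feeder_in below 0.088 m and z of cap2 in the frame of feeder_in between 0 and 0.06 m) or (horizontal distance between cap3 and feeder_in below 0.088 m and z of cap3 in the frame of feeder_in between 0 and 0.06 m) or (horizontal distance between cap4 and feeder_in below 0.088 m and z of cap4 in the frame of feeder_in between 0 and 0.06 m) or (horizontal distance between cap5 and feeder_in below 0.088 m and z of cap5 in the frame of feeder_in between 0 and 0.06 m) or (x of lamp0 in the frame of tray between -0.075 and 0.075 m and y of lamp0 in the frame of tray between -0.115 and 0.115 m and z of lamp0 in the frame of tray between 0 and 0.035 m) or (x of lamp1 in the frame of tray between -0.075 and 0.075 m and y of lamp1 in the frame of tray between -0.115 and 0.115 m and z of lamp1 in the frame of tray between 0 and 0.035 m) or (x of lamp2 in the frame of tray between -0.075 and 0.075 m and y of lamp2 in the frame of tray between -0.115 and 0.115 m and z of lamp2 in the frame of tray between 0 and 0.035 m) or (x of lamp3 in the frame of tray between -0.075 and 0.075 m and y of lamp3 in the frame of tray between -0.115 and 0.115 m and z of lamp3 in the frame of tray between 0 and 0.035 m))).
It fails at once if the white bottle is knocked over (angle between spray's own z axis and vertical above 0.8 rad).
Of lamp0, lamp1, lamp2, lamp3 only 2 to 4 are there at a start; the rules pass over those that are not, and their reading is None.
At some moment in a run one of lamp0, lamp1, lamp2, lamp3 may be knocked a few centimetres aside while the robot is not near it.
It also fails if it takes over 210 s, if anything falls off the work surface, if the arm or the gripper's body presses on something with over 40 N, if the wrist force passes 120 N, or if a joint passes its speed limit or range.

## Working session

There is one attempt and no reset: what is moved stays moved. The work goes in short steps, Python scripts to look and compute and a tool call to move; the robot and the scene stay as the last step left them, time stands still between calls to the robot, and variables do not carry over. Pictures are saved under pics/ and viewed, and the job is handed in when it is done.

Besides the shell and the picture viewer there is one more tool, called after ">>>" as name(argument=value, ...) on one line, values as JSON. move_arm: Moves the arm, as the interface text tells. Its arguments: {"type":"object","properties":{"deltas":{"type":"array","items":{"type":"object","properties":{"dp":{"type":"array","items":{"type":"number"}},"rotation":{"type":"array","items":{"type":"number"}}}}},"jaw":{"type":"number"},"squeeze":{"type":"number"}},"required":["deltas"]}

```bash
ls; mkdir -p pics
cat > h.py <<'E'
import numpy as np,cv2
from station import arm
from scipy.spatial.transform import Rotation as R
def cloud(f):
    z=f["z_map"];v,u=np.mgrid[0:400,0:640]
    P=np.stack([(u-f["cx"])/f["fx"]*z,(v-f["cy"])/f["fy"]*z,z],-1)
    T=np.array(f["cam_to_world"]);W=P@T[:3,:3].T+T[:3,3];W[z<=0]=np.nan
    return W
def save(f,n): cv2.imwrite("pics/"+n,f["pixels"][:,:,::-1])
def st():
    s=arm.get_state();print("t",round(s["t"],2),"p",np.round(s["eef_pos"],4),"rot",np.round(s["ee_rot"],3),"F",np.round(s["force"],1),"w",round(s["width"],4));return s
E
python3 - <<'E'
from h import *
s=st();print(R.from_euler('xyz',s["ee_rot"]).as_matrix().round(3))
for n in("side","top"):
    f=arm.grab_frame(n);save(f,n+"0.png");print(n,f["fx"],f["cx"],f["cy"],np.round(f["cam_to_world"],3).tolist())
    np.save(n+"0.npy",cloud(f))
E
```

```text
pics
t 0.0 p [0.3036 0.6024 0.2256] rot [-1.569  0.     2.675] F [ 0.7 -0.1 -0.3] w 0.0878
[[-0.893 -0.001 -0.45 ]
 [ 0.45  -0.002 -0.893]
 [-0.    -1.     0.002]]
side 393.2905168410655 319.7010916906878 200.859238705522 [[0.956, -0.189, 0.224, 0.343], [-0.293, -0.617, 0.73, -0.772], [0.0, -0.764, -0.645, 0.749], [0.0, 0.0, 0.0, 1.0]]
top 373.86784757218453 315.1218086450083 201.94157579247585 [[0.014, -0.989, 0.144, 0.461], [-1.0, -0.016, -0.009, -0.023], [0.011, -0.144, -0.99, 0.919], [0.0, 0.0, 0.0, 1.0]]
```

View pics/side0.png

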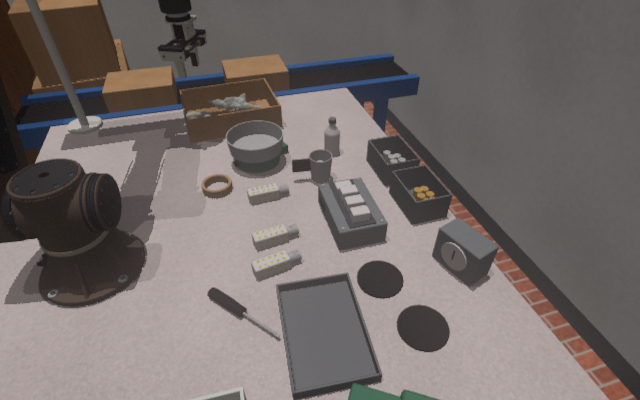

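View pics/top0.png

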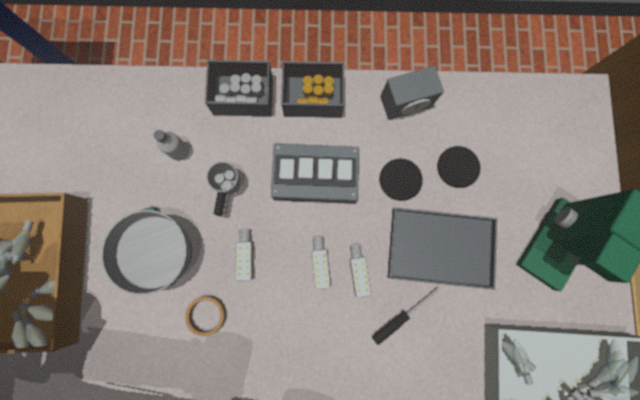

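Side and top views: keys at top (287–345,168), cup (224,180) with its handle towards (219,205), bowl (150,250), bottle (167,142), three lamps (244,255), (320,262), (360,270), tray (442,248), discs (401,179) and (458,167).

Run:
```python
from h import *
W=np.load("top0.npy");img=cv2.imread("pics/top0.png");hsv=cv2.cvtColor(img,cv2.COLOR_BGR2HSV)
x,y,z=W[...,0],W[...,1],W[...,2]
print("table z",np.nanmedian(z[300:330,330:360]), np.nanmedian(z[230:260,200:220]))
def box(m,name,n=100):
    k,l,s,c=cv2.connectedComponentsWithStats(m.astype(np.uint8))
    for i in range(1,k):
        if s[i,4]<n: continue
        P=W[l==i];P=P[~np.isnan(P[:,0])]
        if len(P)<n/2: continue
        r=cv2.minAreaRect((P[:,:2]*1000).astype(np.float32))
        print(name,np.round(c[i]),s[i,4],"rect mm",np.round(r[0],1),np.round(r[1],1),round(r[2],1),"mean",P.mean(0).round(4),"zmed",np.median(P[:,2]).round(4),'z95',np.percentile(P[:,2],95).round(4))
u=np.arange(640)[None,:]+0*z;v=np.arange(400)[:,None]+0*z
box((z>.072)&(u>265)&(u<360)&(v>150)&(v<190),"key",30)
box((z>.06)&(u>265)&(u<360)&(v>140)&(v<210),"keybox",30)
box((z>.025)&(z<.06)&(u>225)&(u<375)&(v>220)&(v<300),"lamp")
box((z>.015)&(u>380)&(u<505)&(v>205)&(v<295),"tray",50)
g=img.max(2)
box((g<45)&(z<.02)&(z>-.01)&(u>375)&(u<485)&(v>140)&(v<205),"disc",200)
box((z>.09)&(u>95)&(u<200)&(v>200)&(v<300),"bowlrim",50)
box((z>.03)&(u>200)&(u<245)&(v>155)&(v<220),"cup",50)
box((z>.08)&(u>200)&(u<245)&(v>155)&(v<220),"cuprim",50)
box((z>.03)&(u>150)&(u<195)&(v>120)&(v<160),"spray",50)
```

```text
table z 0.00024087749153978155 -1.914226702942612e-05
key [287. 168.] 282 rect mm [663.   36.3] [52.7 35.6] 4.6 mean [0.6599 0.0356 0.0789] zmed 0.0793 z95 0.0817
key [306. 168.] 307 rect mm [661.4  -7.5] [37.9 51.7] 82.3 mean [ 0.6577 -0.0082  0.0939] zmed 0.0955 z95 0.0981
key [325. 169.] 310 rect mm [661.5 -53.3] [35.2 54.1] 84.2 mean [ 0.6562 -0.0519  0.0941] zmed 0.0956 z95 0.0979
key [345. 170.] 323 rect mm [ 661.6 -100.5] [40.8 55.9] 87.9 mean [ 0.6556 -0.0957  0.0933] zmed 0.0953 z95 0.0978
keybox [315. 171.] 4699 rect mm [659.4 -30. ] [203.9 130.5] 88.5 mean [ 0.6561 -0.0298  0.0731] zmed 0.0683 z95 0.0966
lamp [244. 256.] 729 rect mm [464.3 135.1] [117.2  36.6] 1.7 mean [0.4587 0.1344 0.0346] zmed 0.0353 z95 0.0383
lamp [321. 265.] 714 rect mm [447.9 -45. ] [119.4  36.5] 6.8 mean [ 0.4419 -0.0455  0.0347] zmed 0.0354 z95 0.0384
lamp [360. 272.] 727 rect mm [ 431.1 -137. ] [119.6  36.3] 9.1 mean [ 0.4252 -0.1375  0.0348] zmed 0.0356 z95 0.0385
tray [448. 247.] 1026 rect mm [ 486.6 -339.2] [251.5 170.1] 84.8 mean [ 0.4884 -0.3483  0.0259] zmed 0.0272 z95 0.0302
bowlrim [136. 252.] 805 rect mm [466.8 339.4] [182.  181.7] 28.0 mean [0.4652 0.3567 0.0975] zmed 0.0984 z95 0.1016
cup [222. 183.] 983 rect mm [616.  176.9] [119.1  70.1] 12.7 mean [0.6277 0.1863 0.0618] zmed 0.0595 z95 0.0849
cuprim [221. 175.] 161 rect mm [638.7 182.4] [69.8 68.8] 1.2 mean [0.6403 0.1843 0.084 ] zmed 0.0839 z95 0.0864
spray [170. 143.] 625 rect mm [717.9 309.3] [43.9 51.4] 63.2 mean [0.713  0.3044 0.0871] zmed 0.0878 z95 0.1301
```

```bash
cat >> h.py <<'E'
def plan(p,yaw=None,rv=None,n=None):
    """print rows taking measured pose to TCP p with yaw (deg), tool down; or rotation R rv"""
    s=arm.get_state();A=R.from_euler('xyz',s["ee_rot"]);p0=np.array(s["eef_pos"])
    B=rv if rv is not None else (A if yaw is None else R.from_euler('xyz',[-90,0,yaw],degrees=True))
    w=(A.inv()*B).as_rotvec(degrees=True);d=(np.array(p)-p0)*1000
    d=A.inv().apply(d)
    k=n or int(max(np.ceil(np.abs(d).max()/41),np.ceil(np.abs(w).max()/7.1),np.ceil(np.linalg.norm(d)/41),1))
    print("rows",k,"total dp",d.round(1),"rot",w.round(2))
    for i in range(k):
        # each row in own tool frame
        Ai=A*R.from_rotvec(w*i/k,degrees=True)
        di=Ai.inv().apply(A.apply(d/k))
        print(i,'dp',di.round(1).tolist(),'rot',(w/k).round(2).tolist())
E
python3 - <<'E'
from h import *
W=np.load("top0.npy");img=cv2.imread("pics/top0.png")
x,y,z=W[...,0],W[...,1],W[...,2];u=np.arange(640)[None,:]+0*z;v=np.arange(400)[:,None]+0*z
def circ(P):
    A=np.c_[2*P[:,:2],np.ones(len(P))];s=np.linalg.lstsq(A,(P[:,:2]**2).sum(1),rcond=None)[0];return s[:2].round(4),np.sqrt(s[2]+s[0]**2+s[1]**2).round(4)
def sel(m): return W[m]
print("bowl",circ(sel((z>.092)&(u>95)&(u<200)&(v>200)&(v<300))))
print("cup",circ(sel((z>.081)&(u>200)&(u<245)&(v>155)&(v<200))))
h=sel((z>.065)&(z<.08)&(u>200)&(u<245)&(v>193)&(v<220)&(img.max(2)<90))
print("handle",h.mean(0),cv2.minAreaRect((h[:,:2]*1000).astype(np.float32)))
c=sel((z>.03)&(z<.075)&(np.hypot(x-.639,y-.183)<.03)); print("caps z",np.percentile(c[:,2],[5,50,95]))
for n,(a,b) in {"d1":(401,179),"d2":(458,167)}.items():
    m=(img.max(2)<70)&(abs(u-a)<27)&(abs(v-b)<27); P=sel(m);P=P[~np.isnan(P[:,0])&(P[:,2]<.02)]
    print(n,m.sum(),len(P),P.mean(0),cv2.minEnclosingCircle((P[:,:2]*1000).astype(np.float32)))
E
```

```text
bowl (array([0.4667, 0.3385]), np.float64(0.089))
cup (array([0.6392, 0.1822]), np.float64(0.0341))
handle [0.57578624 0.18917232 0.07356172] ((576.3253784179688, 189.8690643310547), (12.179228782653809, 47.819061279296875), 82.68717956542969)
caps z [0.03359312 0.05057276 0.05482927]
d1 1293 1293 [ 0.65413292 -0.24339886  0.00597667] ((654.5447998046875, -243.35687255859375), 51.88412094116211)
d2 1281 1281 [ 0.68863261 -0.38938634  0.0060785 ] ((689.1163940429688, -389.7818603515625), 52.357173919677734)
```

Run:
```python
from h import *
plan([.661,-.0075,.19],180)
```

```text
rows 18 total dp [-593.6   36.4  383.6] rot [-9.000e-02 -2.675e+01  1.000e-02]
0 dp [-33.0, 2.0, 21.3] rot [-0.0, -1.49, 0.0]
1 dp [-32.4, 2.0, 22.2] rot [-0.0, -1.49, 0.0]
2 dp [-31.8, 2.0, 23.0] rot [-0.0, -1.49, 0.0]
3 dp [-31.2, 2.0, 23.8] rot [-0.0, -1.49, 0.0]
4 dp [-30.6, 2.0, 24.6] rot [-0.0, -1.49, 0.0]
5 dp [-29.9, 2.0, 25.4] rot [-0.0, -1.49, 0.0]
6 dp [-29.3, 2.0, 26.2] rot [-0.0, -1.49, 0.0]
7 dp [-28.6, 2.0, 26.9] rot [-0.0, -1.49, 0.0]
8 dp [-27.9, 2.0, 27.7] rot [-0.0, -1.49, 0.0]
9 dp [-27.2, 2.0, 28.4] rot [-0.0, -1.49, 0.0]
10 dp [-26.4, 2.0, 29.1] rot [-0.0, -1.49, 0.0]
11 dp [-25.6, 2.0, 29.7] rot [-0.0, -1.49, 0.0]
12 dp [-24.9, 2.0, 30.4] rot [-0.0, -1.49, 0.0]
13 dp [-24.1, 2.0, 31.0] rot [-0.0, -1.49, 0.0]
14 dp [-23.3, 2.0, 31.6] rot [-0.0, -1.49, 0.0]
15 dp [-22.4, 2.0, 32.2] rot [-0.0, -1.49, 0.0]
16 dp [-21.6, 2.0, 32.8] rot [-0.0, -1.49, 0.0]
17 dp [-20.7, 2.0, 33.4] rot [-0.0, -1.49, 0.0]
```

>>> move_arm(deltas=[{"dp": [-33,0,21],"rotation": [0,-7,0]},{"dp": [-30,0,25],"rotation": [0,-7,0]},{"dp": [-27,0,29],"rotation": [0,-7,0]},{"dp": [-23,0,32],"rotation": [0,-5.5,0]},{"dp": [-20,0,34],"rotation": [0,0,0]}], jaw=255)

```text
t: 0.52
eef_pos: [0.4018, 0.4322, 0.2211]
ee_rot: [-1.564, -0.003, -3.122]
force: [0.6, 1.2, 0.2]
width: 0.06
```

>>> move_arm(deltas=[{"dp": [-20,0,34],"rotation": [0,0,0]},{"dp": [-20,0,34],"rotation": [0,0,0]},{"dp": [-20,0,34],"rotation": [0,0,0]},{"dp": [-20,0,34],"rotation": [0,0,0]},{"dp": [-20,0,34],"rotation": [0,0,0]}])

```text
t: 0.93
eef_pos: [0.5073, 0.2549, 0.2209]
ee_rot: [-1.563, -0.005, -3.118]
force: [1.1, 0.5, -0.6]
width: 0.0265
```

>>> move_arm(deltas=[{"dp": [-20,0,34],"rotation": [0,0,0]},{"dp": [-20,0,34],"rotation": [0,0,0]},{"dp": [-20,0,34],"rotation": [0,0,0]},{"dp": [-20,0,34],"rotation": [0,0,0]},{"dp": [0,0,0],"rotation": [0,0,0]}])

```text
t: 1.35
eef_pos: [0.5944, 0.1077, 0.2204]
ee_rot: [-1.562, -0.007, -3.121]
force: [-1.0, 1.9, -0.1]
width: 0.0006
```

Run:
```python
from h import *
plan([.661,-.0075,.12],180)
```

```text
rows 5 total dp [-65.  101.  115.6] rot [-0.53  1.16  0.39]
0 dp [-13.0, 20.2, 23.1] rot [-0.11, 0.23, 0.08]
1 dp [-13.1, 20.2, 23.1] rot [-0.11, 0.23, 0.08]
2 dp [-13.1, 20.2, 23.1] rot [-0.11, 0.23, 0.08]
3 dp [-13.2, 20.1, 23.1] rot [-0.11, 0.23, 0.08]
4 dp [-13.3, 20.1, 23.1] rot [-0.11, 0.23, 0.08]
```

>>> move_arm(deltas=[{"dp": [-16,20,29],"rotation": [-0.3,0.6,0.2]},{"dp": [-16,20,29],"rotation": [-0.3,0.6,0.2]},{"dp": [-17,30,29],"rotation": [0,0,0]},{"dp": [-16,30,28],"rotation": [0,0,0]},{"dp": [0,0,0],"rotation": [0,0,0]}])

```text
t: 1.77
eef_pos: [0.6601, -0.007, 0.1232]
ee_rot: [-1.575, 0.004, 3.138]
force: [-0.8, 0.2, -1.1]
width: 0.0002
```

Run:
```python
from h import *
plan([.661,-.0075,.1],180)
f=arm.grab_frame("top");save(f,"top1.png")
```

```text
rows 1 total dp [-0.8 23.2  0.6] rot [ 0.23 -0.23 -0.2 ]
0 dp [-0.8, 23.2, 0.6] rot [0.23, -0.23, -0.2]
```

>>> move_arm(deltas=[{"dp": [0,23,0]},{"dp": [0,6,0]},{"dp": [0,6,0]},{"dp": [0,6,0]},{"dp": [0,3,0]}])

```text
$.deltas[0]: bad value
```

>>> move_arm(deltas=[{"dp": [0,23,0],"rotation": [0,0,0]},{"dp": [0,6,0],"rotation": [0,0,0]},{"dp": [0,6,0],"rotation": [0,0,0]},{"dp": [0,6,0],"rotation": [0,0,0]},{"dp": [0,4,0],"rotation": [0,0,0]}])

```text
t: 2.23
eef_pos: [0.6628, -0.005, 0.084]
ee_rot: [-1.573, 0.01, 3.139]
force: [-0.8, -1.9, 3.4]
width: 0.0007
```

>>> move_arm(deltas=[{"dp": [0,6,0],"rotation": [0,0,0]},{"dp": [0,6,0],"rotation": [0,0,0]},{"dp": [0,2,0],"rotation": [0,0,0]}])

```text
t: 2.48
eef_pos: [0.6637, -0.0042, 0.0741]
ee_rot: [-1.572, 0.014, -3.141]
force: [-8.6, -3.3, 21.2]
width: 0.0004
```

At the stop (z 0.074, 21 N). Lift off and look.

>>> move_arm(deltas=[{"dp": [0,-20,0],"rotation": [0,0,-0.4]},{"dp": [0,-40,0],"rotation": [0,0,-0.4]},{"dp": [41,-20,-10],"rotation": [0,0,0]},{"dp": [41,0,-35],"rotation": [0,0,0]},{"dp": [0,0,0],"rotation": [0,0,0]}], jaw=0)

```text
t: 2.9
eef_pos: [0.5924, 0.037, 0.1539]
ee_rot: [-1.575, 0.003, 3.141]
force: [-0.5, -0.7, -1.7]
width: 0.0282
```

```bash
cat >> h.py <<'E'
def keys(W):
    for y in(.036,-.008,-.052,-.096):
        m=(abs(W[...,0]-.661)<.012)&(abs(W[...,1]-y)<.008)&(W[...,2]<.11);print("key",y,m.sum(),np.median(W[m][:,2]).round(4))
E
python3 - <<'E'
from h import *
st()
for n in("side","top"):
    f=arm.grab_frame(n);save(f,n+"2.png");W=cloud(f);print(n);keys(W)
h=.055
plan([.5765,.1895,.2],172.7+0)
E
```

```text
t 2.9 p [0.5924 0.037  0.1539] rot [-1.575e+00  3.000e-03  3.141e+00] F [-0.5 -0.7 -1.7] w 0.0282
side
key 0.036 30 0.0971
key -0.008 34 0.0807
key -0.052 37 0.0975
key -0.096 43 0.0967
top
key 0.036 0 nan
key -0.008 2 0.0791
key -0.052 0 nan
key -0.096 74 0.0962
rows 4 total dp [  19.   -45.5 -154.4] rot [ 0.21  7.36 -0.23]
0 dp [4.8, -11.4, -38.6] rot [0.05, 1.84, -0.06]
1 dp [6.0, -11.4, -38.4] rot [0.05, 1.84, -0.06]
2 dp [7.2, -11.4, -38.2] rot [0.05, 1.84, -0.06]
3 dp [8.5, -11.5, -37.9] rot [0.05, 1.84, -0.06]
  return _methods._mean(a, axis=axis, dtype=dtype,
  ret = ret.dtype.type(ret / rcount)
```

```bash
cat >> h.py <<'E'
def ori(yaw,beta=0,roll=0):
    return R.from_euler('xyz',[-90,0,yaw],degrees=True)*R.from_rotvec([0,0,beta],degrees=True)*R.from_rotvec([0,roll,0],degrees=True)
def tcp(G,o,back=0): return np.array(G)+o.apply([0,.019-back,0])
E
python3 - <<'E'
from h import *
s=arm.get_state();print(np.round(s["q"],3))
o=ori(173,50);print(o.as_matrix().round(2));t=tcp([.577,.190,.055],o,.11);print(t);plan(t,rv=o)
E
```

```text
[ 0.385  0.285 -0.268 -0.002 -1.012  1.187]
[[-0.64  0.76 -0.12]
 [ 0.08 -0.09 -0.99]
 [-0.77 -0.64  0.  ]]
[0.50780956 0.19849552 0.11349367]
rows 8 total dp [  88.1   40.7 -163.2] rot [ 3.27  6.51 49.71]
0 dp [11.0, 5.1, -20.4] rot [0.41, 0.81, 6.21]
1 dp [11.8, 3.7, -20.3] rot [0.41, 0.81, 6.21]
2 dp [12.4, 2.2, -20.1] rot [0.41, 0.81, 6.21]
3 dp [12.8, 0.7, -19.9] rot [0.41, 0.81, 6.21]
4 dp [13.1, -0.8, -19.8] rot [0.41, 0.81, 6.21]
5 dp [13.2, -2.4, -19.6] rot [0.41, 0.81, 6.21]
6 dp [13.2, -4.0, -19.4] rot [0.41, 0.81, 6.21]
7 dp [12.9, -5.5, -19.1] rot [0.41, 0.81, 6.21]
```

>>> move_arm(deltas=[{"dp": [0,-20,-30],"rotation": [7,0,0]},{"dp": [0,-20,-30],"rotation": [7,0,0]},{"dp": [0,0,-30],"rotation": [7,0,0]},{"dp": [0,0,0],"rotation": [0,0,0]}])

```text
t: 3.33
eef_pos: [0.6016, 0.1193, 0.1853]
ee_rot: [-1.196, 0.014, 3.124]
force: [0.5, -1.4, -1.4]
width: 0.063
```

Run:
```python
from h import *
s=st();print(np.round(s["q"],3));print(R.from_euler('xyz',s["ee_rot"]).as_matrix().round(3))
plan([.577,.19,.15],173)
```

```text
t 3.33 p [0.6016 0.1193 0.1853] rot [-1.196  0.014  3.124] F [ 0.5 -1.4 -1.4] w 0.063
[ 0.69   0.367 -0.258  0.312 -1.204  0.71 ]
[[-1.     0.006 -0.021]
 [ 0.018 -0.366 -0.93 ]
 [-0.014 -0.931  0.366]]
rows 4 total dp [ 26.3   6.8 -78.2] rot [-21.41   5.77  -1.9 ]
0 dp [6.6, 1.7, -19.5] rot [-5.35, 1.44, -0.47]
1 dp [7.0, 3.6, -19.1] rot [-5.35, 1.44, -0.47]
2 dp [7.5, 5.4, -18.5] rot [-5.35, 1.44, -0.47]
3 dp [7.9, 7.2, -17.7] rot [-5.35, 1.44, -0.47]
```

```bash
cat > kin.py <<'E'
import numpy as np
from scipy.optimize import least_squares
from scipy.spatial.transform import Rotation as R
LO=np.array([-3.07,-1.43,-1.02,-3.03,-3.05,-3.03]);HI=np.array([3.07,2.12,1.25,1.67,0,3.03])
# params a,L2,L3,h,T,off
def fk(q,P):
    a,L2,L3,h,T,off=P
    B=R.from_euler('z',q[0]);F=B*R.from_euler('y',q[1]-q[2])
    w=B.apply([a+L2*np.sin(q[1]),-off,h+L2*np.cos(q[1])])+F.apply([L3,0,0])
    Wr=F*R.from_euler('x',q[3])*R.from_euler('y',-q[4])   # x axis = tool axis
    # tool frame: at j6=0, yaw=q1+pi/2 when down
    C=R.from_euler('y',np.pi/2).inv()*R.from_euler('z',np.pi/2)*R.from_euler('x',-np.pi/2)
    o=Wr*C*R.from_euler('y',-q[5])
    return w+o.apply([0,T,0]),o
def ik(p,o,P,q0):
    def f(q):
        pp,oo=fk(q,P);return np.r_[(pp-p)*5,(oo.inv()*o).as_rotvec()]
    best=None
    for s in range(12):
        g=np.clip(q0 if s==0 else q0+np.random.default_rng(s).normal(0,.7,6),LO+.01,HI-.01)
        r=least_squares(f,g,bounds=(LO,HI))
        if best is None or r.cost<best.cost-1e-8: best=r
        if best.cost<1e-6 and s==0:break
    return best.x,best.cost
E
python3 - <<'E'
from kin import *
D=[([1.392,.359,.012,0,-1.224,-.288],[.3036,.6024,.2256],[-1.569,0,2.675]),([.385,.285,-.268,-.002,-1.012,1.187],[.5924,.037,.1539],[-1.575,.003,3.141]),([.69,.367,-.258,.312,-1.204,.71],[.6016,.1193,.1853],[-1.196,.014,3.124])]
def f(P):
    e=[]
    for q,p,r in D:
        a,o=fk(np.array(q),P);e+=list(a-p)
    return e
r=least_squares(f,[0,.62,.47,.19,.38,.19]);print(r.x.round(4),np.abs(r.fun).max())
for q,p,rr in D: print((fk(np.array(q),r.x)[1].inv()*R.from_euler('xyz',rr)).as_rotvec(degrees=True).round(2))
E
```

```text
[ 0.3138 -0.1881  0.3701  0.4065 -0.1414  0.2102] 0.055811610593742025
[ 0.09 -0.01 -0.  ]
[-0.21  0.16 -0.17]
[ 21.72 -12.82  25.35]
```

```bash
sed -i "s/'x',q\[3\]/'x',-q[3]/" kin.py
cat > fit.py <<'E'
from kin import *
D=[([1.392,.359,.012,0,-1.224,-.288],[.3036,.6024,.2256],[-1.569,0,2.675]),([.385,.285,-.268,-.002,-1.012,1.187],[.5924,.037,.1539],[-1.575,.003,3.141]),([.69,.367,-.258,.312,-1.204,.71],[.6016,.1193,.1853],[-1.196,.014,3.124])]
def f(P):
    e=[]
    for q,p,r in D:
        a,o=fk(np.array(q),P);e+=list(a-p)
    return e
r=least_squares(f,[0,.62,.47,.19,.38,.19]);print(r.x.round(4),np.abs(r.fun).max())
for q,p,rr in D: print((fk(np.array(q),r.x)[1].inv()*R.from_euler('xyz',rr)).as_rotvec(degrees=True).round(2))
E
python3 fit.py
```

```text
[0.1157 0.7002 0.3018 0.0103 0.3445 0.1909] 0.02535389551982195
[ 0.09 -0.01 -0.  ]
[-0.03  0.04 -0.1 ]
[-0.03  0.01  0.04]
```

>>> move_arm(deltas=[{"dp": [7,0,-20],"rotation": [-5.4,1.5,-0.5]},{"dp": [7,2,-19],"rotation": [-5.4,1.5,-0.5]},{"dp": [7.5,4,-18.5],"rotation": [-5.4,1.5,-0.5]},{"dp": [8,5,-17.5],"rotation": [-5.4,1.5,-0.5]},{"dp": [0,0,0],"rotation": [0,0,0]}])

```text
t: 3.75
eef_pos: [0.5773, 0.2023, 0.1477]
ee_rot: [-1.582, -0.008, 3.021]
force: [-0.5, -1.2, 1.0]
width: 0.0869
```

```bash
cat >> h.py <<'E'
import json
_plan=plan
def plan(*a,**k):
    s=arm.get_state();open("log.jsonl","a").write(json.dumps([list(map(float,s["q"])),list(map(float,s["eef_pos"])),list(map(float,s["ee_rot"]))])+"\n")
    print("now",np.round(s["eef_pos"],4),"F",np.round(s["force"],1),"w",round(s["width"],4));_plan(*a,**k)
E
python3 - <<'E'
from h import *
plan([.577,.19,.036],173)
E
```

```text
now [0.5773 0.2023 0.1477] F [-0.5 -1.2  1. ] w 0.0869
rows 3 total dp [ -2.2 111.6  13.6] rot [0.67 0.09 0.48]
0 dp [-0.7, 37.2, 4.5] rot [0.22, 0.03, 0.16]
1 dp [-0.6, 37.2, 4.4] rot [0.22, 0.03, 0.16]
2 dp [-0.5, 37.2, 4.2] rot [0.22, 0.03, 0.16]
```

>>> move_arm(deltas=[{"dp": [-1,0,12],"rotation": [0.6,0,0.4]},{"dp": [0,37,0],"rotation": [0,0,0]},{"dp": [0,37,1],"rotation": [0,0,0]},{"dp": [0,34,0],"rotation": [0,0,0]},{"dp": [0,0,0],"rotation": [0,0,0]}])

```text
t: 4.17
eef_pos: [0.5825, 0.1843, 0.0386]
ee_rot: [-1.561, 0.007, 3.026]
force: [-1.5, -0.9, -1.8]
width: 0.0875
```

Run:
```python
from h import *
plan([.577,.19,.036],173)
for n in("side","top"):
    f=arm.grab_frame(n);save(f,n+"3.png")
```

```text
now [0.5825 0.1843 0.0386] F [-1.5 -0.9 -1.8] w 0.0875
rows 1 total dp [ 6.1  2.5 -5.1] rot [-0.56  0.37 -0.38]
0 dp [6.1, 2.5, -5.1] rot [-0.56, 0.37, -0.38]
```

View pics/side3.png

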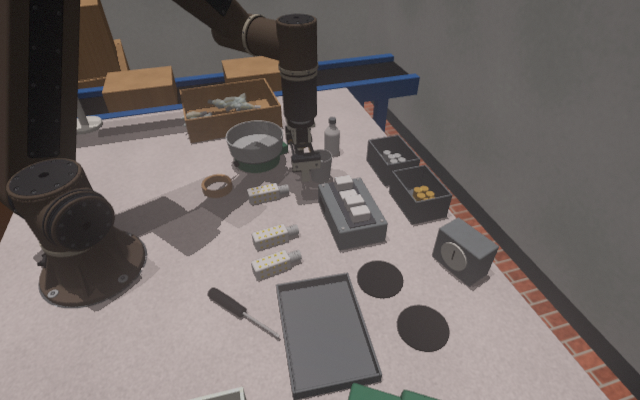

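The gripper (305,150) straddles the handle beside the cup (317,175). Centre and close.

>>> move_arm(deltas=[{"dp": [7,2,-5],"rotation": [-0.5,0.4,-0.4]},{"dp": [0,0,0],"rotation": [0,0,0]}])

```text
t: 4.43
eef_pos: [0.5811, 0.193, 0.0454]
ee_rot: [-1.575, 0.008, 3.021]
force: [-0.6, -0.3, 0.4]
width: 0.0879
```

>>> move_arm(deltas=[{"dp": [0,0,0],"rotation": [0,0,0]},{"dp": [0,0,0],"rotation": [0,0,0]},{"dp": [0,0,0],"rotation": [0,0,0]},{"dp": [0,0,0],"rotation": [0,0,0]},{"dp": [0,0,0],"rotation": [0,0,0]}], jaw=255, squeeze=40)

```text
t: 4.85
eef_pos: [0.5844, 0.1956, 0.0527]
ee_rot: [-1.581, 0.017, 3.023]
force: [0.6, -0.8, 0.3]
width: 0.0601
```

>>> move_arm(deltas=[{"dp": [0,0,0],"rotation": [0,0,0]},{"dp": [0,0,0],"rotation": [0,0,0]},{"dp": [0,0,0],"rotation": [0,0,0]}])

```text
t: 5.1
eef_pos: [0.5847, 0.1957, 0.0534]
ee_rot: [-1.582, 0.018, 3.023]
force: [-0.8, -0.5, 0.4]
width: 0.0396
```

>>> move_arm(deltas=[{"dp": [7,16,5],"rotation": [0.6,0,-1]},{"dp": [0,0,0],"rotation": [0,0,0]}], jaw=150)

```text
t: 5.27
eef_pos: [0.5773, 0.1916, 0.037]
ee_rot: [-1.571, 0.0, 3.023]
force: [-0.6, -1.1, -0.3]
width: 0.0366
```

Run:
```python
from h import *
plan([.577,.19,.036],173);s=arm.get_state();print(np.round(s['qd'],3),np.round(s['q'],3))
```

```text
now [0.5773 0.1916 0.037 ] F [-0.6 -1.1 -0.3] w 0.0366
rows 1 total dp [0.1 1.  1.7] rot [ 0.04  0.21 -0.02]
0 dp [0.1, 1.0, 1.7] rot [0.04, 0.21, -0.02]
[ 0.001 -0.05   0.049  0.034 -0.012 -0.009] [ 0.641  0.431 -0.361 -0.    -0.777  0.811]
```

>>> move_arm(deltas=[{"dp": [0,1,1],"rotation": [0,0,0]},{"dp": [0,2,0],"rotation": [0,0,0]},{"dp": [0,1,0],"rotation": [0,0,0]},{"dp": [0,1,0],"rotation": [0,0,0]}], jaw=255)

```text
t: 5.6
eef_pos: [0.5776, 0.1905, 0.0316]
ee_rot: [-1.571, 0.001, 3.023]
force: [-0.1, 0.3, 0.7]
width: 0.0149
```

>>> move_arm(deltas=[{"dp": [0,0,0],"rotation": [0,0,0]},{"dp": [0,-5,0],"rotation": [0,0,0]},{"dp": [0,-12,0],"rotation": [0,0,0]},{"dp": [0,-15,0],"rotation": [0,0,0]},{"dp": [0,-15,0],"rotation": [0,0,0]}])

```text
t: 6.02
eef_pos: [0.5744, 0.1888, 0.0764]
ee_rot: [-1.566, -0.007, 3.022]
force: [0.2, 0.4, -0.6]
width: 0.0136
```

Run:
```python
from h import *
plan([.60,.153,.085],270)
f=arm.grab_frame("side");save(f,"side4.png")
```

```text
now [0.5744 0.1888 0.0764] F [ 0.2  0.4 -0.6] w 0.0136
rows 14 total dp [-29.6  -8.7  32.5] rot [  0.11 -96.85   0.55]
0 dp [-2.1, -0.6, 2.3] rot [0.01, -6.92, 0.04]
1 dp [-1.8, -0.6, 2.6] rot [0.01, -6.92, 0.04]
2 dp [-1.5, -0.6, 2.8] rot [0.01, -6.92, 0.04]
3 dp [-1.2, -0.6, 2.9] rot [0.01, -6.92, 0.04]
4 dp [-0.8, -0.6, 3.0] rot [0.01, -6.92, 0.04]
5 dp [-0.4, -0.6, 3.1] rot [0.01, -6.92, 0.04]
6 dp [-0.0, -0.6, 3.1] rot [0.01, -6.92, 0.04]
7 dp [0.3, -0.6, 3.1] rot [0.01, -6.92, 0.04]
8 dp [0.7, -0.6, 3.1] rot [0.01, -6.92, 0.04]
9 dp [1.1, -0.6, 3.0] rot [0.01, -6.92, 0.04]
10 dp [1.4, -0.6, 2.8] rot [0.01, -6.92, 0.04]
11 dp [1.7, -0.6, 2.6] rot [0.01, -6.92, 0.04]
12 dp [2.0, -0.6, 2.4] rot [0.01, -6.92, 0.04]
13 dp [2.3, -0.6, 2.1] rot [0.01, -6.92, 0.04]
```

View pics/side4.png

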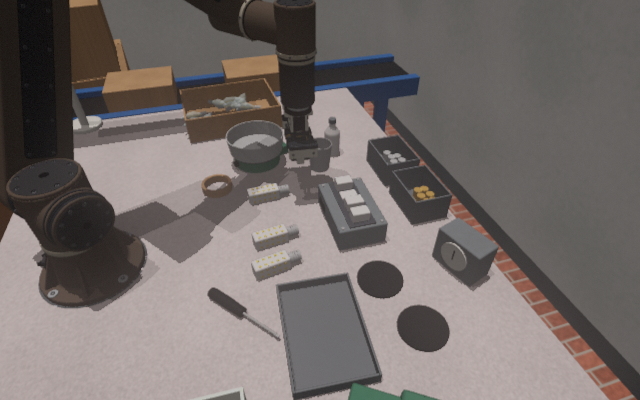

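>>> move_arm(deltas=[{"dp": [-2,-3,2.3],"rotation": [0,-7,0]},{"dp": [-1.8,-2,2.6],"rotation": [0,-7,0]},{"dp": [-1.5,-1,2.8],"rotation": [0,-7,0]},{"dp": [-1.2,-0.6,3],"rotation": [0,-7,0]},{"dp": [-0.8,-0.6,3],"rotation": [0,-7,0]}])

```text
t: 6.48
eef_pos: [0.5857, 0.1773, 0.0904]
ee_rot: [-1.571, -0.0, -2.637]
force: [0.3, 0.1, -2.9]
width: 0.0139
```

>>> move_arm(deltas=[{"dp": [-0.4,-0.6,3],"rotation": [0,-7,0]},{"dp": [0,-0.6,3],"rotation": [0,-7,0]},{"dp": [0.3,-0.6,3],"rotation": [0,-7,0]},{"dp": [0.7,-0.6,3],"rotation": [0,-7,0]},{"dp": [1,-0.6,3],"rotation": [0,-7,0]}])

```text
t: 6.9
eef_pos: [0.5944, 0.1642, 0.0937]
ee_rot: [-1.572, -0.0, -2.012]
force: [0.1, -0.6, -1.0]
width: 0.0135
```

>>> move_arm(deltas=[{"dp": [1.4,-0.6,2.8],"rotation": [0,-7,0]},{"dp": [1.7,-0.6,2.6],"rotation": [0,-7,0]},{"dp": [2,-0.6,2],"rotation": [0,-6,0]},{"dp": [0,0,0],"rotation": [0,0,0]}])

```text
t: 7.23
eef_pos: [0.5996, 0.1559, 0.0956]
ee_rot: [-1.573, 0.0, -1.646]
force: [-0.1, -0.5, -2.7]
width: 0.0139
```

Run:
```python
from h import *
plan([.60,.153,.0385],270)
for n in("side","top"):
    f=arm.grab_frame(n);save(f,n+"5.png")
```

```text
now [0.5996 0.1559 0.0956] F [-0.1 -0.5 -2.7] w 0.0139
rows 2 total dp [ 2.9 57.1  0.7] rot [ 0.11 -4.32 -0.01]
0 dp [1.4, 28.6, 0.3] rot [0.05, -2.16, -0.0]
1 dp [1.4, 28.6, 0.3] rot [0.05, -2.16, -0.0]
```

View pics/top5.png

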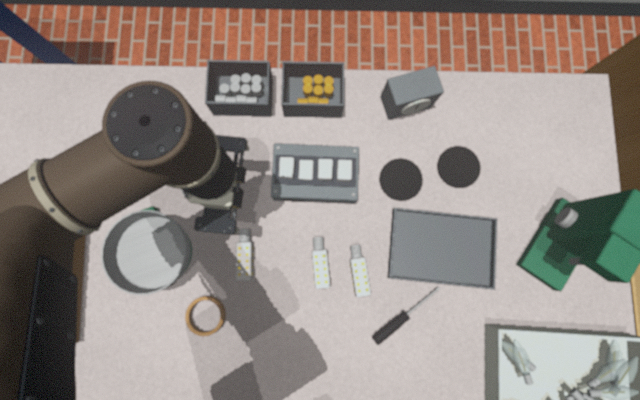

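Gripper at (225,185) holds the cup beneath it, clear of the key box. Lowering it to the table.

>>> move_arm(deltas=[{"dp": [1,25,0],"rotation": [0,-2,0]},{"dp": [1,20,0],"rotation": [0,-2,0]},{"dp": [0,10,0],"rotation": [0,0,0]},{"dp": [0,4,0],"rotation": [0,0,0]},{"dp": [0,0,0],"rotation": [0,0,0]}])

```text
t: 7.75
eef_pos: [0.6002, 0.1555, 0.0363]
ee_rot: [-1.569, 0.002, -1.6]
force: [0.5, -1.3, -1.9]
width: 0.0133
```

>>> move_arm(deltas=[{"dp": [0,3,0],"rotation": [0,-1,0]},{"dp": [0,3,0],"rotation": [0,0,0]},{"dp": [0,0,0],"rotation": [0,0,0]}])

```text
t: 8.0
eef_pos: [0.6014, 0.1563, 0.0319]
ee_rot: [-1.567, 0.003, -1.583]
force: [0.9, -0.0, -1.7]
width: 0.0139
```

>>> move_arm(deltas=[{"dp": [0,1.5,0],"rotation": [0,0,0]},{"dp": [0,0,0],"rotation": [0,0,0]}])

```text
t: 8.17
eef_pos: [0.6023, 0.1567, 0.0318]
ee_rot: [-1.565, 0.003, -1.584]
force: [0.2, -0.2, -1.9]
width: 0.0138
```

>>> move_arm(deltas=[{"dp": [0,0,0],"rotation": [0,0,0]},{"dp": [0,0,0],"rotation": [0,0,0]},{"dp": [0,0,0],"rotation": [0,0,0]},{"dp": [0,0,0],"rotation": [0,0,0]},{"dp": [0,0,0],"rotation": [0,0,0]}], jaw=60)

```text
t: 8.58
eef_pos: [0.604, 0.1578, 0.0337]
ee_rot: [-1.561, 0.006, -1.584]
force: [-0.0, -1.0, 0.0]
width: 0.0414
```

>>> move_arm(deltas=[{"dp": [0,-30,0],"rotation": [0,0,0]},{"dp": [0,-41,0],"rotation": [0,0,0]},{"dp": [30,-25,0],"rotation": [0,0,6]},{"dp": [30,0,0],"rotation": [0,0,7]},{"dp": [20,0,0],"rotation": [0,0,7]}])

```text
t: 9.0
eef_pos: [0.6007, 0.1009, 0.1311]
ee_rot: [-1.566, 0.32, -1.588]
force: [-1.7, -3.2, -1.3]
width: 0.0665
```

Run:
```python
from h import *
o=ori(270,50)
plan(tcp([.6,.153,.055],o,.12),rv=o)
print(np.round(arm.get_state()["q"],3))
for n in("side","top"):
    f=arm.grab_frame(n);save(f,n+"6.png");np.save(n+"6.npy",cloud(f))
```

```text
now [0.6007 0.1009 0.1311] F [-1.7 -3.2 -1.3] w 0.0665
rows 5 total dp [27.5  2.6 -0.3] rot [-0.86 -0.76 31.68]
0 dp [5.5, 0.5, -0.1] rot [-0.17, -0.15, 6.34]
1 dp [5.5, -0.1, -0.1] rot [-0.17, -0.15, 6.34]
2 dp [5.5, -0.7, -0.1] rot [-0.17, -0.15, 6.34]
3 dp [5.4, -1.3, -0.1] rot [-0.17, -0.15, 6.34]
4 dp [5.2, -1.9, -0.1] rot [-0.17, -0.15, 6.34]
[ 0.275  0.326 -0.166 -0.362 -1.009  3.032]
```

View pics/side6.png

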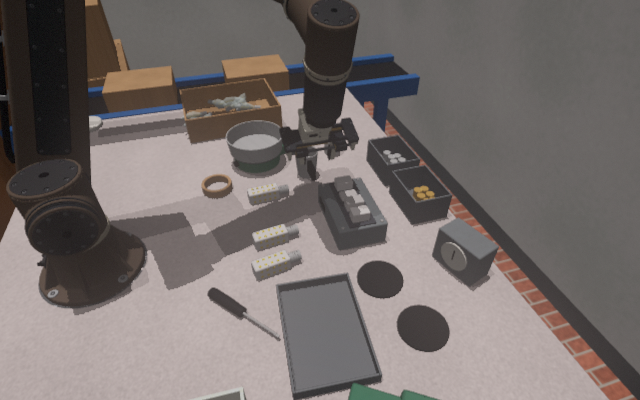

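>>> move_arm(deltas=[{"dp": [0,-10,0],"rotation": [0,7.1,0]},{"dp": [0,-10,0],"rotation": [0,7.1,0]},{"dp": [0,0,0],"rotation": [0,7.1,0]},{"dp": [0,0,0],"rotation": [0,7.1,0]},{"dp": [0,0,0],"rotation": [0,7.1,0]}])

```text
t: 9.52
eef_pos: [0.6019, 0.0872, 0.1504]
ee_rot: [-1.753, 0.257, -2.239]
force: [1.3, 1.1, -0.0]
width: 0.0671
```

```bash
python3 - <<'E'
from h import *
o=ori(90,-50)
plan(tcp([.6,.153,.055],o,.12),rv=o)
print(np.round(arm.get_state()["q"],3))
E
cat > fit.py <<'E'
from kin import *
import json
D=[([1.392,.359,.012,0,-1.224,-.288],[.3036,.6024,.2256],[-1.569,0,2.675]),([.385,.285,-.268,-.002,-1.012,1.187],[.5924,.037,.1539],[-1.575,.003,3.141]),([.69,.367,-.258,.312,-1.204,.71],[.6016,.1193,.1853],[-1.196,.014,3.124])]+[json.loads(l) for l in open("log.jsonl")]
def f(P):
    e=[]
    for q,p,r in D:
        a,o=fk(np.array(q),P);e+=list(a-p)
    return e
r=least_squares(f,P0);print(r.x.round(4).tolist(),np.abs(r.fun).max())
print(max(np.linalg.norm((fk(np.array(q),r.x)[1].inv()*R.from_euler('xyz',rr)).as_rotvec(degrees=True)) for q,p,rr in D))
E
python3 - <<'E'
s=open('kin.py').read()
s=s.replace("a,L2,L3,h,T,off=P","a,L2,L3,h,T,off,wy,wz,e=P")
s=s.replace("F.apply([L3,0,0])","F.apply([L3,0,e])")
s=s.replace("Wr=F*R.from_euler('x',-q[3])*R.from_euler('y',-q[4])","G=F*R.from_euler('x',-q[3]);w=w+G.apply([0,wy,wz]);Wr=G*R.from_euler('y',-q[4])")
s+="\nP0=[0,.62,.47,.19,.38,0,-.19,0,0]\n"
open('kin.py','w').write(s)
E
python3 fit.py
```

```text
now [0.6019 0.0872 0.1504] F [ 1.3  1.1 -0. ] w 0.0671
rows 20 total dp [17.6 25.4 10.4] rot [-39.49 138.66 -14.14]
0 dp [0.9, 1.3, 0.5] rot [-1.97, 6.93, -0.71]
1 dp [0.8, 1.3, 0.7] rot [-1.97, 6.93, -0.71]
2 dp [0.7, 1.2, 0.8] rot [-1.97, 6.93, -0.71]
3 dp [0.6, 1.2, 0.9] rot [-1.97, 6.93, -0.71]
4 dp [0.4, 1.2, 1.0] rot [-1.97, 6.93, -0.71]
5 dp [0.3, 1.2, 1.1] rot [-1.97, 6.93, -0.71]
6 dp [0.1, 1.1, 1.2] rot [-1.97, 6.93, -0.71]
7 dp [-0.0, 1.1, 1.2] rot [-1.97, 6.93, -0.71]
8 dp [-0.2, 1.0, 1.2] rot [-1.97, 6.93, -0.71]
9 dp [-0.3, 1.0, 1.2] rot [-1.97, 6.93, -0.71]
10 dp [-0.5, 0.9, 1.2] rot [-1.97, 6.93, -0.71]
11 dp [-0.7, 0.9, 1.2] rot [-1.97, 6.93, -0.71]
12 dp [-0.8, 0.9, 1.1] rot [-1.97, 6.93, -0.71]
13 dp [-1.0, 0.8, 1.1] rot [-1.97, 6.93, -0.71]
14 dp [-1.1, 0.8, 1.0] rot [-1.97, 6.93, -0.71]
15 dp [-1.2, 0.7, 0.8] rot [-1.97, 6.93, -0.71]
16 dp [-1.3, 0.7, 0.7] rot [-1.97, 6.93, -0.71]
17 dp [-1.4, 0.6, 0.6] rot [-1.97, 6.93, -0.71]
18 dp [-1.5, 0.6, 0.4] rot [-1.97, 6.93, -0.71]
19 dp [-1.5, 0.6, 0.3] rot [-1.97, 6.93, -0.71]
[ 0.257  0.307 -0.147 -0.347 -1.048  2.404]
[-0.0023, 0.6147, 0.4624, 0.1869, 0.3768, 0.0007, -0.1908, -0.001, -0.0019] 0.002394789597953695
0.1110457645295349
```

```bash
sed -i 's/^P0=.*/P0=[-0.0023, 0.6147, 0.4624, 0.1869, 0.3768, 0.0007, -0.1908, -0.001, -0.0019]/' kin.py
python3 - <<'E'
from h import *
from kin import *
q=np.array(arm.get_state()["q"])
o=ori(90,-50);G=[.602,.157,.055]
for yaw,b in ((90,-40),(90,-50),(90,-60),(60,-50),(270,50)):
    o=ori(yaw,b)
    x,c=ik(tcp(G,o),o,P0,q);print("grasp",yaw,b,x.round(2),"%.1e"%c)
o=ori(90,-50);q1,_=ik(tcp(G,o),o,P0,q)
# pour: grasp point so that cup over bowl; roll sweep
for el in(-90,-80,-70):
  for sgn in(1,-1):
    qq=q1
    for roll in range(0,181,30):
        oo=ori(90,el,sgn*roll)
        # cup frame in tool: grasp pose o; cup rot = yaw -90 => Rz(-90)
        C=R.from_euler('z',-90,degrees=True);cupR=oo*(o.inv()*C)
        mouth=cupR.apply([-.062,0,.030])
        Gp=np.array([.467,.339,0])-np.array([mouth[0],mouth[1],0])+[0,0,.22]
        Gp=np.array([.467,.30,.22])
        qq,c=ik(tcp(Gp,oo),oo,P0,qq);print(el,sgn*roll,"cupz",cupR.apply([0,0,1]).round(2),"mouth",mouth.round(3),qq.round(2),"%.0e"%c)
E
```

```text
grasp 90 -40 [ 0.09  0.52 -0.11 -0.83 -1.04  0.38] 4.3e-31
grasp 90 -50 [-0.02  0.59 -0.08 -0.98 -1.17  0.55] 4.4e-31
grasp 90 -60 [-0.11  0.67 -0.05 -1.1  -1.31  0.68] 3.5e-25
grasp 60 -50 [-0.05  0.45 -0.32 -1.26 -0.8   0.47] 6.3e-21
grasp 270 50 [ 0.23  0.47 -0.12 -0.66 -0.98  3.03] 9.4e-02
-90 0 cupz [-0.   -0.64  0.77] mouth [-0.     0.028  0.063] [-0.09  0.58 -0.32 -1.5  -1.63  0.9 ] 2e-30
-90 30 cupz [ 0.38 -0.64  0.66] mouth [0.031 0.028 0.054] [-0.09  0.58 -0.32 -1.5  -1.63  0.38] 4e-20
-90 60 cupz [ 0.66 -0.64  0.38] mouth [0.054 0.028 0.031] [-0.09  0.58 -0.32 -1.5  -1.63 -0.14] 4e-19
-90 90 cupz [ 0.77 -0.64  0.  ] mouth [0.063 0.028 0.   ] [-0.09  0.58 -0.32 -1.5  -1.63 -0.67] 4e-18
-90 120 cupz [ 0.66 -0.64 -0.38] mouth [ 0.054  0.028 -0.031] [-0.09  0.58 -0.32 -1.5  -1.63 -1.19] 1e-30
-90 150 cupz [ 0.38 -0.64 -0.66] mouth [ 0.031  0.028 -0.054] [-0.09  0.58 -0.32 -1.5  -1.63 -1.72] 4e-28
-90 180 cupz [ 0.   -0.64 -0.77] mouth [ 0.     0.028 -0.063] [-0.09  0.58 -0.32 -1.5  -1.63 -2.24] 1e-21
-90 0 cupz [-0.   -0.64  0.77] mouth [-0.     0.028  0.063] [-0.09  0.58 -0.3
[... 2913 characters left out ...]
    0.048  0.049] [ 0.03  0.34 -0.29 -1.3  -1.34  0.6 ] 1e-21
-70 -30 cupz [-0.38 -0.38  0.84] mouth [-0.031  0.045  0.041] [ 0.03  0.34 -0.29 -1.3  -1.34  1.12] 7e-30
-70 -60 cupz [-0.66 -0.47  0.58] mouth [-0.054  0.037  0.02 ] [ 0.03  0.34 -0.29 -1.3  -1.34  1.64] 2e-26
-70 -90 cupz [-0.77 -0.6   0.22] mouth [-0.063  0.027 -0.01 ] [ 0.03  0.34 -0.29 -1.3  -1.34  2.17] 2e-21
-70 -120 cupz [-0.66 -0.74 -0.14] mouth [-0.054  0.016 -0.039] [ 0.03  0.34 -0.29 -1.3  -1.34  2.69] 8e-23
-70 -150 cupz [-0.38 -0.83 -0.4 ] mouth [-0.031  0.008 -0.061] [ 0.09  0.29 -0.26 -1.23 -1.3   3.03] 7e-03
-70 -180 cupz [-0.   -0.87 -0.5 ] mouth [ 0.     0.005 -0.069] [ 0.32  0.12 -0.26 -0.98 -1.05  3.03] 9e-02
```

Run:
```python
from h import *
f=arm.grab_frame("side");save(f,"side7.png");Ws=cloud(f)
f=arm.grab_frame("top");save(f,"top7.png");Wt=cloud(f)
for W in(Ws,Wt):
    m=(abs(W[...,0]-.6)<.05)&(abs(W[...,1]-.215)<.05)&(W[...,2]>.079)&(W[...,2]<.09)
    P=W[m];print(len(P),P.min(0),P.max(0))
    if len(P)>20:
        A=np.c_[2*P[:,:2],np.ones(len(P))];s=np.linalg.lstsq(A,(P[:,:2]**2).sum(1),rcond=None)[0];print(s[:2],np.sqrt(s[2]+s[0]**2+s[1]**2))
    m=(abs(W[...,0]-.6)<.02)&(W[...,1]>.12)&(W[...,1]<.177)&(W[...,2]>.068)&(W[...,2]<.078);P=W[m];print("fin",len(P),P.mean(0) if len(P) else 0, (P.min(0),P.max(0)) if len(P) else 0)
```

```text
100 [0.56683972 0.18118728 0.07902735] [0.63832922 0.2496779  0.08842369]
[0.60224744 0.21745692] 0.033970722255790474
fin 53 [0.60030103 0.14977265 0.07441579] (array([0.59388699, 0.12965289, 0.06837116]), array([0.60756345, 0.17488019, 0.07794677]))
134 [0.56886148 0.18141027 0.07924564] [0.63645949 0.25276561 0.08775338]
[0.60347357 0.21641214] 0.03398911781171457
fin 22 [0.60402487 0.17197329 0.07438665] (array([0.59673277, 0.16541187, 0.07118624]), array([0.60870805, 0.17605306, 0.07727882]))
```

View pics/top7.png

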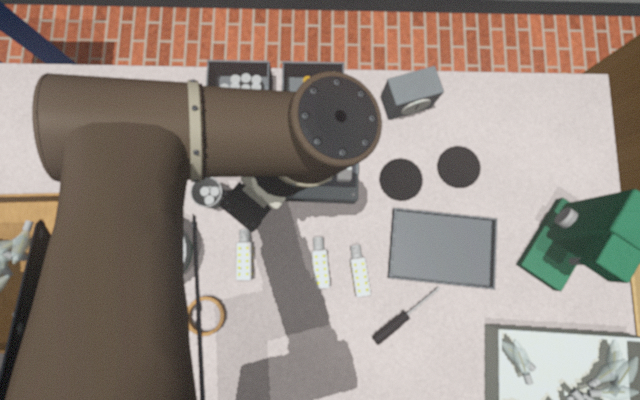

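Cup stands upright with caps at (208,192). Turning the wrist half a turn.

>>> move_arm(deltas=[{"dp": [0.8,0,0.6],"rotation": [-1.85,6.6,-0.67]},{"dp": [0.8,0,0.6],"rotation": [-1.85,6.6,-0.67]},{"dp": [0.8,0,0.6],"rotation": [-1.85,6.6,-0.67]},{"dp": [0.8,0,0.6],"rotation": [-1.85,6.6,-0.67]},{"dp": [0.8,0,0.6],"rotation": [-1.85,6.6,-0.67]}])

```text
t: 10.03
eef_pos: [0.5986, 0.0858, 0.1488]
ee_rot: [-1.996, 0.022, -2.753]
force: [0.0, 0.2, -1.3]
width: 0.0671
```

>>> move_arm(deltas=[{"dp": [0,0,1],"rotation": [-1.85,6.6,-0.67]},{"dp": [0,0,1],"rotation": [-1.85,6.6,-0.67]},{"dp": [0,0,1],"rotation": [-1.85,6.6,-0.67]},{"dp": [0,0,1],"rotation": [-1.85,6.6,-0.67]},{"dp": [0,0,1],"rotation": [-1.85,6.6,-0.67]}])

```text
t: 10.45
eef_pos: [0.599, 0.0834, 0.1444]
ee_rot: [-2.096, -0.306, 3.051]
force: [0.5, 0.1, 0.2]
width: 0.0671
```

>>> move_arm(deltas=[{"dp": [-0.5,0,1],"rotation": [-1.85,6.6,-0.67]},{"dp": [-0.5,0,1],"rotation": [-1.85,6.6,-0.67]},{"dp": [-0.5,0,1],"rotation": [-1.85,6.6,-0.67]},{"dp": [-0.5,0,1],"rotation": [-1.85,6.6,-0.67]},{"dp": [-0.5,0,1],"rotation": [-1.85,6.6,-0.67]}])

```text
t: 10.87
eef_pos: [0.5985, 0.0802, 0.1375]
ee_rot: [-2.009, -0.639, 2.515]
force: [0.0, -0.3, -0.6]
width: 0.067
```

Run:
```python
from h import *
o=ori(90,-50)
plan(tcp([.602,.155,.055],o,.12),rv=o)
print(np.round(arm.get_state()["q"],3))
```

```text
now [0.5985 0.0802 0.1375] F [ 0.  -0.3 -0.6] w 0.067
rows 6 total dp [-14.   10.4   5. ] rot [-13.14  40.54  -3.44]
0 dp [-2.3, 1.7, 0.8] rot [-2.19, 6.76, -0.57]
1 dp [-2.4, 1.7, 0.6] rot [-2.19, 6.76, -0.57]
2 dp [-2.5, 1.6, 0.4] rot [-2.19, 6.76, -0.57]
3 dp [-2.6, 1.6, 0.1] rot [-2.19, 6.76, -0.57]
4 dp [-2.6, 1.6, -0.1] rot [-2.19, 6.76, -0.57]
5 dp [-2.6, 1.6, -0.3] rot [-2.19, 6.76, -0.57]
[-0.037  0.531  0.108 -0.717 -1.466  1.031]
```

>>> move_arm(deltas=[{"dp": [-2,0,1],"rotation": [-2,6.2,-0.5]},{"dp": [-2,0,1],"rotation": [-2,6.2,-0.5]},{"dp": [-2,0,0],"rotation": [-2,6.2,-0.5]},{"dp": [-2,0,0],"rotation": [-2,6.2,-0.5]},{"dp": [-2,0,0],"rotation": [-2,6.2,-0.5]}])

```text
t: 11.28
eef_pos: [0.6008, 0.074, 0.1257]
ee_rot: [-1.707, -0.847, 1.824]
force: [-0.1, 0.9, 0.6]
width: 0.0668
```

Run:
```python
from h import *
o=ori(90,-50)
plan(tcp([.602,.155,.055],o,.1),rv=o)
plan(tcp([.602,.155,.055],o,.0),rv=o)
```

```text
now [0.6008 0.074  0.1257] F [-0.1  0.9  0.6] w 0.0668
rows 2 total dp [-2.  26.4 -2.3] rot [-3.18  9.52 -0.83]
0 dp [-1.0, 13.2, -1.2] rot [-1.59, 4.76, -0.42]
1 dp [-1.0, 13.2, -0.9] rot [-1.59, 4.76, -0.42]
now [0.6008 0.074  0.1257] F [-0.1  0.9  0.6] w 0.0668
rows 4 total dp [ -1.  126.3  -8. ] rot [-3.18  9.52 -0.83]
0 dp [-0.3, 31.6, -2.0] rot [-0.8, 2.38, -0.21]
1 dp [-0.3, 31.6, -1.6] rot [-0.8, 2.38, -0.21]
2 dp [-0.4, 31.6, -1.1] rot [-0.8, 2.38, -0.21]
3 dp [-0.4, 31.6, -0.7] rot [-0.8, 2.38, -0.21]
```

>>> move_arm(deltas=[{"dp": [-1,13,-1],"rotation": [-1.6,4.8,-0.4]},{"dp": [-1,13,-1],"rotation": [-1.6,4.8,-0.4]},{"dp": [0,20,-1],"rotation": [0,0,0]},{"dp": [0,20,-1],"rotation": [0,0,0]},{"dp": [0,10,-0.5],"rotation": [0,0,0]}])

```text
t: 11.7
eef_pos: [0.6043, 0.1288, 0.0721]
ee_rot: [-1.588, -0.867, 1.586]
force: [0.7, -2.1, 3.6]
width: 0.0672
```

Run:
```python
from h import *
o=ori(90,-50)
plan(tcp([.602,.155,.055],o,.0),rv=o)
f=arm.grab_frame("side");save(f,"side8.png")
```

```text
now [0.6043 0.1288 0.0721] F [ 0.7 -2.1  3.6] w 0.0672
rows 2 total dp [ 4.1 50.   2.5] rot [ 0.33  0.57 -0.32]
0 dp [2.0, 25.0, 1.3] rot [0.16, 0.29, -0.16]
1 dp [2.0, 25.0, 1.2] rot [0.16, 0.29, -0.16]
```

View pics/side8.png

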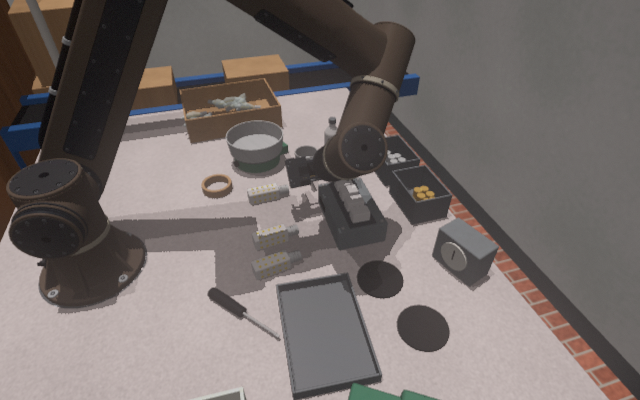

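>>> move_arm(deltas=[{"dp": [2,20,1],"rotation": [0.3,0.6,-0.3]},{"dp": [2,18,1.5],"rotation": [0,0,0]},{"dp": [0,10,0],"rotation": [0,0,0]},{"dp": [0,0,0],"rotation": [0,0,0]}], jaw=110)

```text
t: 12.08
eef_pos: [0.601, 0.1719, 0.0419]
ee_rot: [-1.58, -0.872, 1.588]
force: [-0.7, 1.4, 0.1]
width: 0.051
```

Run:
```python
from h import *
o=ori(90,-50)
plan(tcp([.602,.155,.055],o,.0),rv=o)
```

```text
now [0.601  0.1719 0.0419] F [-0.7  1.4  0.1] w 0.051
rows 1 total dp [-0.8 -2.3 -0.9] rot [-0.22  0.63 -0.05]
0 dp [-0.8, -2.3, -0.9] rot [-0.22, 0.63, -0.05]
```

Good position; close.

>>> move_arm(deltas=[{"dp": [0,-1.5,-1],"rotation": [0,0.6,0]},{"dp": [0,0,0],"rotation": [0,0,0]},{"dp": [0,0,0],"rotation": [0,0,0]},{"dp": [0,0,0],"rotation": [0,0,0]},{"dp": [0,0,0],"rotation": [0,0,0]}], jaw=255, squeeze=50)

```text
t: 12.5
eef_pos: [0.6021, 0.1693, 0.0433]
ee_rot: [-1.569, -0.87, 1.575]
force: [-0.2, 0.8, 0.6]
width: 0.0227
```

>>> move_arm(deltas=[{"dp": [0,0,0],"rotation": [0,0,0]},{"dp": [0,0,0],"rotation": [0,0,0]}])

```text
t: 12.67
eef_pos: [0.6025, 0.1684, 0.0438]
ee_rot: [-1.571, -0.87, 1.575]
force: [0.5, -0.3, -1.5]
width: 0.014
```

Run:
```python
from h import *
from kin import *
s=arm.get_state();q=np.array(s["q"])
seq=[(-50,0),(-70,30),(-90,60),(-90,90),(-90,120),(-90,150),(-90,170)]
for G in ([.425,.33,.23],[.44,.33,.23]):
    qq=q
    for b,r in seq:
        o=ori(90,b,r);qq,c=ik(tcp(G,o),o,P0,qq);print(b,r,qq.round(2),"%.0e"%c)
o=ori(90,-50);plan([s["eef_pos"][0],s["eef_pos"][1],.22],rv=o)
plan(tcp([.425,.33,.23],o),rv=o)
```

```text
-50 0 [ 0.38  0.1  -0.32 -0.99 -1.02  0.12] 2e-25
-70 30 [ 0.09  0.27 -0.37 -1.34 -1.3   0.07] 8e-20
-90 60 [-0.05  0.53 -0.41 -1.53 -1.6  -0.11] 1e-28
-90 90 [-0.05  0.53 -0.41 -1.53 -1.6  -0.63] 2e-31
-90 120 [-0.05  0.53 -0.41 -1.53 -1.6  -1.15] 3e-30
-90 150 [-0.05  0.53 -0.41 -1.53 -1.6  -1.68] 2e-27
-90 170 [-0.05  0.53 -0.41 -1.53 -1.6  -2.03] 5e-30
-50 0 [ 0.37  0.13 -0.3  -0.99 -1.03  0.12] 3e-26
-70 30 [ 0.09  0.29 -0.34 -1.33 -1.3   0.06] 2e-20
-90 60 [-0.05  0.54 -0.38 -1.53 -1.6  -0.13] 3e-29
-90 90 [-0.05  0.54 -0.38 -1.53 -1.6  -0.65] 4e-31
-90 120 [-0.05  0.54 -0.38 -1.53 -1.6  -1.18] 1e-30
-90 150 [-0.05  0.54 -0.38 -1.53 -1.6  -1.7 ] 2e-27
-90 170 [-0.05  0.54 -0.38 -1.53 -1.6  -2.05] 6e-30
now [0.6025 0.1684 0.0438] F [ 0.5 -0.3 -1.5] w 0.014
rows 5 total dp [ 134.7 -113.7   -0. ] rot [-0.2   0.17 -0.17]
0 dp [26.9, -22.7, -0.0] rot [-0.04, 0.03, -0.03]
1 dp [26.9, -22.7, -0.0] rot [-0.04, 0.03, -0.03]
2 dp [27.0, -22.7, -0.0] rot [-0.04, 0.03, -0.03]
3 dp [27.0, -22.7, -0.0] rot [-0.04, 0.03, -0.03]
4 dp [27.0, -22.7, -0.0] rot [-0.04, 0.03, -0.03]
now [0.6025 0.1684 0.0438] F [ 0.5 -0.3 -1.5] w 0.014
rows 8 total dp [247.2  23.  176.7] rot [-0.2   0.17 -0.17]
0 dp [30.9, 2.9, 22.1] rot [-0.02, 0.02, -0.02]
1 dp [30.9, 2.9, 22.1] rot [-0.02, 0.02, -0.02]
2 dp [30.9, 2.9, 22.1] rot [-0.02, 0.02, -0.02]
3 dp [30.9, 2.9, 22.1] rot [-0.02, 0.02, -0.02]
4 dp [30.9, 2.9, 22.1] rot [-0.02, 0.02, -0.02]
5 dp [30.9, 2.9, 22.2] rot [-0.02, 0.02, -0.02]
6 dp [30.8, 2.9, 22.2] rot [-0.02, 0.02, -0.02]
7 dp [30.8, 2.9, 22.2] rot [-0.02, 0.02, -0.02]
```

>>> move_arm(deltas=[{"dp": [8,-6,0],"rotation": [0,0,0]},{"dp": [20,-17,0],"rotation": [0,0,0]},{"dp": [27,-23,0],"rotation": [0,0,0]},{"dp": [27,-23,0],"rotation": [0,0,0]},{"dp": [27,-23,0],"rotation": [0,0,0]}])

```text
t: 13.08
eef_pos: [0.5983, 0.1669, 0.1823]
ee_rot: [-1.539, -0.867, 1.549]
force: [1.1, -0.3, -2.3]
width: 0.0136
```

Run:
```python
from h import *
o=ori(90,-50);plan(tcp([.425,.33,.23],o),rv=o)
for n in("side","top"):
    f=arm.grab_frame(n);save(f,n+"9.png")
```

```text
now [0.5983 0.1669 0.1823] F [ 1.1 -0.3 -2.3] w 0.0136
rows 7 total dp [139.5 115.1 173.6] rot [-0.84 -0.83 -0.3 ]
0 dp [19.9, 16.4, 24.8] rot [-0.12, -0.12, -0.04]
1 dp [20.0, 16.4, 24.8] rot [-0.12, -0.12, -0.04]
2 dp [20.0, 16.4, 24.8] rot [-0.12, -0.12, -0.04]
3 dp [20.0, 16.3, 24.8] rot [-0.12, -0.12, -0.04]
4 dp [20.1, 16.3, 24.8] rot [-0.12, -0.12, -0.04]
5 dp [20.1, 16.3, 24.8] rot [-0.12, -0.12, -0.04]
6 dp [20.2, 16.2, 24.8] rot [-0.12, -0.12, -0.04]
```

View pics/side9.png

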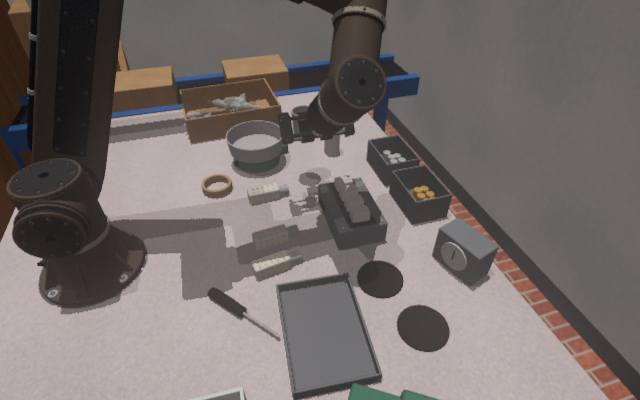

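The cup (304,115) is lifted clear of the table. Carry it over the bowl.

>>> move_arm(deltas=[{"dp": [20,8,15],"rotation": [-0.4,-0.4,-0.1]},{"dp": [20,16,25],"rotation": [-0.4,-0.4,-0.1]},{"dp": [20,16,25],"rotation": [0,0,0]},{"dp": [20,16,25],"rotation": [0,0,0]},{"dp": [20,16,25],"rotation": [0,0,0]}])

```text
t: 13.6
eef_pos: [0.4872, 0.2844, 0.2185]
ee_rot: [-1.597, -0.867, 1.584]
force: [0.5, 1.1, -1.4]
width: 0.0138
```

Run:
```python
from h import *
o=ori(90,-50);plan(tcp([.425,.33,.23],o),rv=o)
```

```text
now [0.4872 0.2844 0.2185] F [ 0.5  1.1 -1.4] w 0.0138
rows 3 total dp [38.9 45.3 62.6] rot [ 0.92  0.49 -0.32]
0 dp [13.0, 15.1, 20.9] rot [0.31, 0.16, -0.11]
1 dp [12.9, 15.3, 20.8] rot [0.31, 0.16, -0.11]
2 dp [12.8, 15.4, 20.8] rot [0.31, 0.16, -0.11]
```

>>> move_arm(deltas=[{"dp": [13,15,21],"rotation": [0.4,0.2,-0.2]},{"dp": [13,15,21],"rotation": [0.4,0.2,-0.1]},{"dp": [10,12,16],"rotation": [0,0,0]},{"dp": [0,0,0],"rotation": [0,0,0]}])

```text
t: 13.93
eef_pos: [0.4197, 0.3446, 0.2218]
ee_rot: [-1.577, -0.876, 1.579]
force: [-0.2, -0.8, -2.4]
width: 0.0136
```

Run:
```python
from h import *
o=ori(90,-50);plan(tcp([.425,.33,.23],o),rv=o)
o=ori(90,-70,30);plan(tcp([.425,.33,.23],o),rv=o)
f=arm.grab_frame("side");save(f,"side10.png")
```

```text
now [0.4197 0.3446 0.2218] F [-0.2 -0.8 -2.4] w 0.0136
rows 1 total dp [-3.2  2.5 -5.3] rot [-0.01  0.28  0.18]
0 dp [-3.2, 2.5, -5.3] rot [-0.01, 0.28, 0.18]
now [0.4197 0.3446 0.2218] F [-0.2 -0.8 -2.4] w 0.0136
rows 5 total dp [ 3.3  1.4 -5.3] rot [  5.13  29.98 -19.38]
0 dp [0.7, 0.3, -1.1] rot [1.03, 6.0, -3.88]
1 dp [0.8, 0.3, -1.0] rot [1.03, 6.0, -3.88]
2 dp [0.8, 0.3, -0.9] rot [1.03, 6.0, -3.88]
3 dp [0.9, 0.4, -0.8] rot [1.03, 6.0, -3.88]
4 dp [1.0, 0.4, -0.7] rot [1.03, 6.0, -3.88]
```

View pics/side10.png

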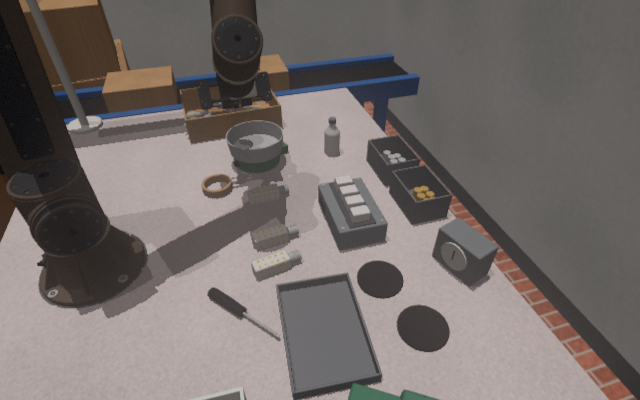

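>>> move_arm(deltas=[{"dp": [0.7,0,-1],"rotation": [1,5.5,-3.8]},{"dp": [0.7,0,-1],"rotation": [1,5.5,-3.8]},{"dp": [0.7,0,-1],"rotation": [1,5.5,-3.8]},{"dp": [0.7,0,-1],"rotation": [1,5.5,-3.8]},{"dp": [0.7,0,-1],"rotation": [1,5.5,-3.8]}])

```text
t: 14.4
eef_pos: [0.4284, 0.3465, 0.2317]
ee_rot: [-0.661, -0.991, 0.583]
force: [-0.6, 0.1, -2.9]
width: 0.0132
```

Run:
```python
from h import *
o=ori(90,-90,60);plan(tcp([.425,.33,.23],o),rv=o)
```

```text
now [0.4284 0.3465 0.2317] F [-0.6  0.1 -2.9] w 0.0132
rows 5 total dp [-2.2  3.   2.7] rot [ 13.49  32.42 -14.66]
0 dp [-0.4, 0.6, 0.5] rot [2.7, 6.48, -2.93]
1 dp [-0.5, 0.6, 0.5] rot [2.7, 6.48, -2.93]
2 dp [-0.6, 0.6, 0.4] rot [2.7, 6.48, -2.93]
3 dp [-0.7, 0.6, 0.3] rot [2.7, 6.48, -2.93]
4 dp [-0.7, 0.5, 0.2] rot [2.7, 6.48, -2.93]
```

>>> move_arm(deltas=[{"dp": [-0.5,0.6,0.5],"rotation": [2.5,6,-2.8]},{"dp": [-0.5,0.6,0.5],"rotation": [2.5,6,-2.8]},{"dp": [-0.6,0.6,0.4],"rotation": [2.5,6,-2.8]},{"dp": [-0.6,0.6,0.3],"rotation": [2.5,6,-2.8]},{"dp": [-0.6,0.6,0.2],"rotation": [2.5,6,-2.8]}])

```text
t: 14.82
eef_pos: [0.4324, 0.3428, 0.2306]
ee_rot: [-0.015, -0.563, -0.001]
force: [0.1, 0.2, -2.5]
width: 0.0137
```

Run:
```python
from h import *
o=ori(90,-90,100);plan(tcp([.425,.33,.23],o),rv=o)
for n in("side","top"):
    f=arm.grab_frame(n);save(f,n+"11.png")
```

```text
now [0.4324 0.3428 0.2306] F [ 0.1  0.2 -2.5] w 0.0137
rows 6 total dp [-6.6  6.1  3.6] rot [ 0.86 42.24  0.4 ]
0 dp [-1.1, 1.0, 0.6] rot [0.14, 7.04, 0.07]
1 dp [-1.2, 1.0, 0.5] rot [0.14, 7.04, 0.07]
2 dp [-1.2, 1.0, 0.3] rot [0.14, 7.04, 0.07]
3 dp [-1.2, 1.0, 0.1] rot [0.14, 7.04, 0.07]
4 dp [-1.2, 1.0, -0.0] rot [0.14, 7.04, 0.07]
5 dp [-1.2, 1.0, -0.2] rot [0.14, 7.04, 0.07]
```

View pics/side11.png

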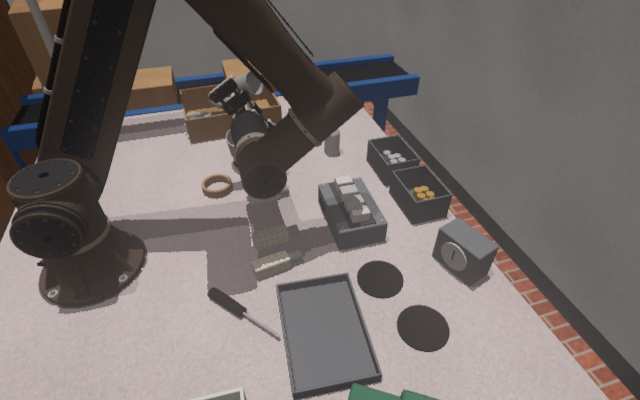

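View pics/top11.png

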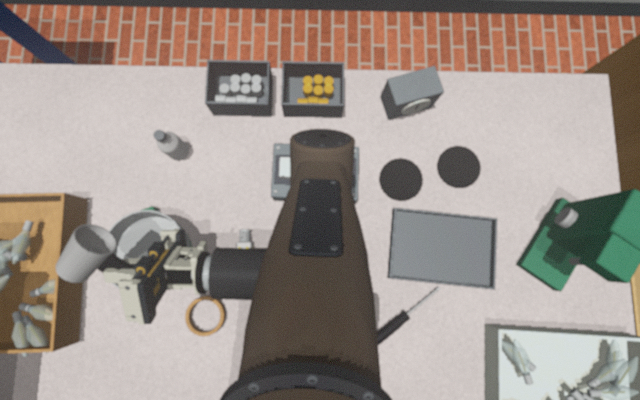

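Cup is tipped about 70°; its mouth (≈(100,235) in top, at height 0.25) projects over the bowl. Keep rolling.

>>> move_arm(deltas=[{"dp": [-1,1,0.5],"rotation": [0,5,0]},{"dp": [-1,1,0.5],"rotation": [0,5,0]},{"dp": [-1,1,0.3],"rotation": [0,4,0]},{"dp": [-1,1,0],"rotation": [0,4,0]},{"dp": [-1,1,0],"rotation": [0,4,0]}])

```text
t: 15.33
eef_pos: [0.4301, 0.3448, 0.2248]
ee_rot: [-0.03, -0.181, -0.005]
force: [0.3, -0.1, -2.0]
width: 0.0138
```

>>> move_arm(deltas=[{"dp": [-1,0,0],"rotation": [0,4,0]},{"dp": [-1,0,0],"rotation": [0,4,0]},{"dp": [0,0,0],"rotation": [0,4,0]},{"dp": [0,0,0],"rotation": [0,4,0]},{"dp": [0,0,0],"rotation": [0,4,0]}])

```text
t: 15.75
eef_pos: [0.4307, 0.3433, 0.2265]
ee_rot: [-0.047, 0.152, -0.014]
force: [-0.4, 0.8, -2.1]
width: 0.0138
```

Run:
```python
from h import *
o=ori(90,-90,120);plan(tcp([.425,.33,.23],o),rv=o)
for n in("side","top"):
    f=arm.grab_frame(n);save(f,n+"12.png")
```

```text
now [0.4307 0.3433 0.2265] F [-0.4  0.8 -2.1] w 0.0138
rows 3 total dp [-6.2  5.5  2.8] rot [ 2.4  21.27  1.28]
0 dp [-2.1, 1.8, 0.9] rot [0.8, 7.09, 0.43]
1 dp [-2.2, 1.9, 0.7] rot [0.8, 7.09, 0.43]
2 dp [-2.2, 1.9, 0.4] rot [0.8, 7.09, 0.43]
```

View pics/top12.png

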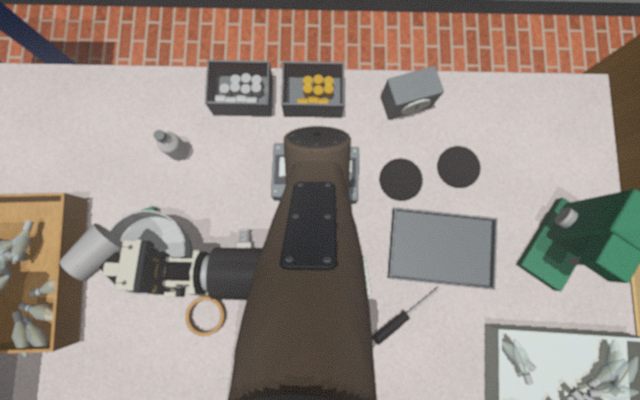

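Cup is at about horizontal; mouth toward (115,240), nothing spilled. Continue slowly.

>>> move_arm(deltas=[{"dp": [-2,2,1],"rotation": [0.8,3.5,0.4]},{"dp": [-2,2,1],"rotation": [0.8,3.5,0.4]},{"dp": [-2,1,0],"rotation": [0.4,3.5,0.2]},{"dp": [0,0,0],"rotation": [0,3.5,0]},{"dp": [0,0,0],"rotation": [0,3.5,0]}])

```text
t: 16.27
eef_pos: [0.4265, 0.3479, 0.2316]
ee_rot: [-0.018, 0.431, -0.003]
force: [0.4, -0.5, -2.0]
width: 0.0135
```

>>> move_arm(deltas=[{"dp": [0,0,0],"rotation": [0,3.5,0]},{"dp": [0,0,0],"rotation": [0,3.5,0]},{"dp": [0,0,0],"rotation": [0,3.5,0]},{"dp": [0,0,0],"rotation": [0,3.5,0]},{"dp": [0,0,0],"rotation": [0,3.5,0]}])

```text
t: 16.68
eef_pos: [0.4279, 0.3471, 0.2325]
ee_rot: [-0.034, 0.717, -0.016]
force: [1.2, 0.3, -2.4]
width: 0.0139
```

Run:
```python
from h import *
o=ori(90,-90,160);plan(tcp([.425,.33,.23],o),rv=o)
for n in("side","top"):
    f=arm.grab_frame(n);save(f,n+"13.png")
```

```text
now [0.4279 0.3471 0.2325] F [ 1.2  0.3 -2.4] w 0.0139
rows 5 total dp [-0.6  2.  -3.8] rot [ 1.16 28.9   1.01]
0 dp [-0.1, 0.4, -0.8] rot [0.23, 5.78, 0.2]
1 dp [-0.0, 0.4, -0.8] rot [0.23, 5.78, 0.2]
2 dp [0.0, 0.4, -0.8] rot [0.23, 5.78, 0.2]
3 dp [0.1, 0.4, -0.8] rot [0.23, 5.78, 0.2]
4 dp [0.2, 0.4, -0.7] rot [0.23, 5.78, 0.2]
```

View pics/top13.png

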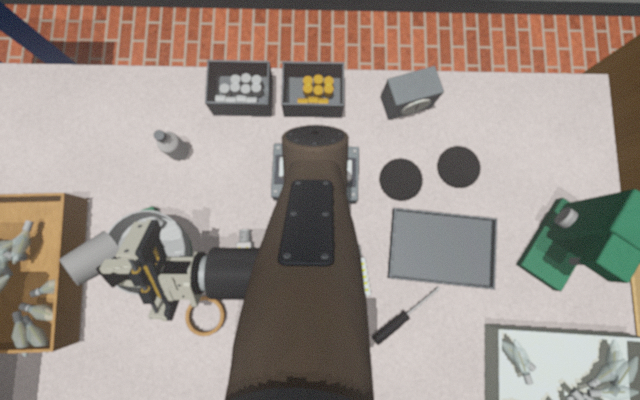

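>>> move_arm(deltas=[{"dp": [0,0,-1],"rotation": [0.2,5,0.2]},{"dp": [0,0,-1],"rotation": [0.2,5,0.2]},{"dp": [0,0,-1],"rotation": [0.2,5,0.2]},{"dp": [0,0,-1],"rotation": [0.2,5,0.2]},{"dp": [0,0,0],"rotation": [0.2,5,0.2]}])

```text
t: 17.2
eef_pos: [0.4257, 0.3467, 0.2312]
ee_rot: [-0.014, 1.133, -0.008]
force: [-0.1, -0.0, -0.9]
width: 0.0139
```

>>> move_arm(deltas=[{"dp": [0,0,0],"rotation": [0,5,0]},{"dp": [0,0,0],"rotation": [0,5,0]},{"dp": [0,0,0],"rotation": [0,0,0]},{"dp": [0,0,0],"rotation": [0,0,0]},{"dp": [0,0,0],"rotation": [0,0,0]}])

```text
t: 17.62
eef_pos: [0.4263, 0.3465, 0.232]
ee_rot: [-0.031, 1.29, -0.024]
force: [-0.7, 0.2, -1.3]
width: 0.0135
```

Run:
```python
from h import *
o=ori(90,-90,180);plan(tcp([.425,.33,.23],o),rv=o)
for n in("side","top"):
    f=arm.grab_frame(n);save(f,n+"14.png")
```

```text
now [0.4263 0.3465 0.232 ] F [-0.7  0.2 -1.3] w 0.0135
rows 3 total dp [ 1.5  2.6 -1.8] rot [ 0.4  16.11  0.44]
0 dp [0.5, 0.9, -0.6] rot [0.13, 5.37, 0.15]
1 dp [0.6, 0.9, -0.5] rot [0.13, 5.37, 0.15]
2 dp [0.6, 0.9, -0.5] rot [0.13, 5.37, 0.15]
```

View pics/top14.png

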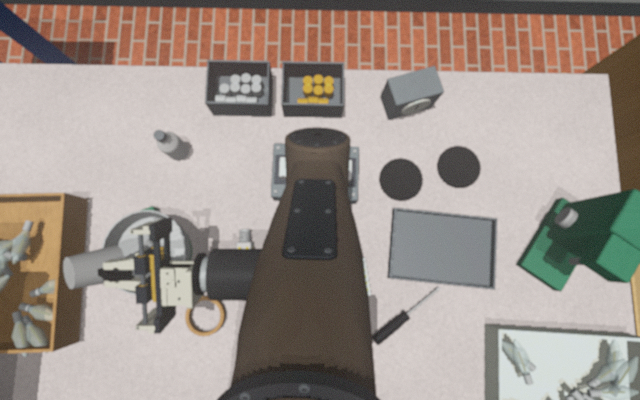

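View pics/side14.png

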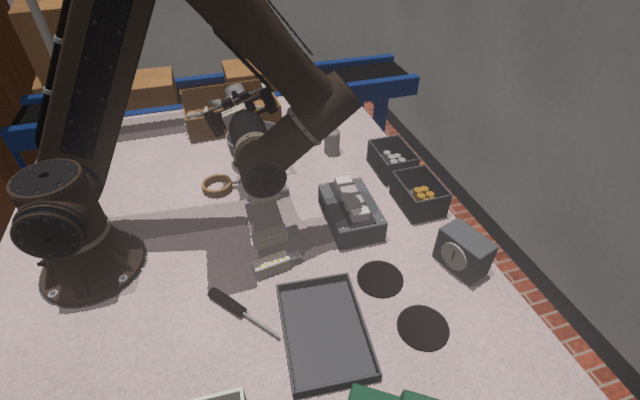

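The cup is mouth-down over the bowl; force fell from 2.1 N to about 1.1 N, so it looks empty. A small shake, then roll back.

>>> move_arm(deltas=[{"dp": [0,0,0],"rotation": [0,6,0]},{"dp": [0,0,0],"rotation": [0,6,0]},{"dp": [0,0,0],"rotation": [0,-6,0]},{"dp": [0,0,0],"rotation": [0,6,0]},{"dp": [0,0,0],"rotation": [0,0,0]}])

```text
t: 18.13
eef_pos: [0.4263, 0.3464, 0.2322]
ee_rot: [-0.115, 1.494, -0.109]
force: [0.1, -0.1, -0.6]
width: 0.014
```

>>> move_arm(deltas=[{"dp": [0,0,0],"rotation": [0,0,0]},{"dp": [0,0,0],"rotation": [0,-7,0]},{"dp": [0,0,0],"rotation": [0,-7,0]},{"dp": [0,0,0],"rotation": [0,-7,0]},{"dp": [0,0,0],"rotation": [0,-7,0]}])

```text
t: 18.55
eef_pos: [0.4263, 0.3464, 0.2322]
ee_rot: [-0.016, 0.986, -0.008]
force: [0.1, -0.1, -0.7]
width: 0.0138
```

>>> move_arm(deltas=[{"dp": [0,0,0],"rotation": [0,-7,0]},{"dp": [0,0,0],"rotation": [0,-7,0]},{"dp": [0,0,0],"rotation": [0,-7,0]},{"dp": [0,0,0],"rotation": [0,-7,0]},{"dp": [0,0,0],"rotation": [0,-7,0]}])

```text
t: 18.97
eef_pos: [0.4263, 0.3464, 0.2322]
ee_rot: [-0.01, 0.362, 0.003]
force: [-0.1, 0.1, -1.2]
width: 0.0139
```

>>> move_arm(deltas=[{"dp": [0,0,0],"rotation": [0,-7,0]},{"dp": [0,0,0],"rotation": [0,-7,0]},{"dp": [0,0,0],"rotation": [0,-7,0]},{"dp": [0,0,0],"rotation": [0,-7,0]},{"dp": [0,0,0],"rotation": [0,-7,0]}])

```text
t: 19.38
eef_pos: [0.4262, 0.3464, 0.2321]
ee_rot: [-0.01, -0.263, 0.009]
force: [0.0, -0.6, -1.1]
width: 0.0143
```

>>> move_arm(deltas=[{"dp": [0,0,0],"rotation": [0,-7,0]},{"dp": [0,0,0],"rotation": [0,-7,0]},{"dp": [0,0,0],"rotation": [0,-7,0]},{"dp": [0,0,0],"rotation": [0,-7,0]},{"dp": [0,0,0],"rotation": [0,-7,0]}])

```text
t: 19.8
eef_pos: [0.4262, 0.3464, 0.2321]
ee_rot: [-0.015, -0.888, 0.018]
force: [0.2, -0.9, -1.1]
width: 0.0136
```

Run:
```python
from h import *
from kin import *
s=arm.get_state();q=np.array(s["q"]);print(q.round(2))
o0=ori(90,-50)
for c in (-60,-90,-110,-130,-150,-170,-190):
    Rz=R.from_euler('z',c+90,degrees=True);o=Rz*o0
    cup=np.array([.654,-.243,.006]);
    r=[]
    for dz in(.001,.1):
        G=cup+R.from_euler('z',c,degrees=True).apply([.062,0,.055])+[0,0,dz]
        x,k=ik(tcp(G,o),o,P0,q);r.append((x.round(2).tolist(),"%.0e"%k))
    print(c,r)
for n in("side","top"):
    f=arm.grab_frame(n);save(f,n+"15.png")
```

```text
[-0.05  0.52 -0.4  -1.52 -1.6   0.24]
-60 [([-0.41, 1.06, 0.86, -0.54, -2.06, 0.85], '1e-30'), ([-0.41, 0.99, 0.94, -0.59, -2.19, 0.76], '3e-25')]
-90 [([-0.56, 0.89, 0.53, -0.72, -1.72, 0.64], '4e-19'), ([-0.56, 0.8, 0.59, -0.74, -1.84, 0.54], '3e-30')]
-110 [([-0.64, 0.76, 0.28, -0.83, -1.47, 0.54], '3e-30'), ([-0.64, 0.66, 0.33, -0.83, -1.57, 0.43], '5e-27')]
-130 [([-0.69, 0.63, 0.04, -0.97, -1.2, 0.47], '5e-31'), ([-0.68, 0.51, 0.08, -0.92, -1.29, 0.32], '6e-25')]
-150 [([-0.7, 0.51, -0.18, -1.14, -0.92, 0.42], '1e-32'), ([-0.67, 0.36, -0.14, -1.03, -0.98, 0.2], '7e-20')]
-170 [([-0.67, 0.41, -0.36, -1.39, -0.62, 0.41], '1e-31'), ([-0.57, 0.23, -0.33, -1.13, -0.61, 0.01], '6e-19')]
-190 [([-0.66, 0.35, -0.51, -1.84, -0.38, 0.61], '7e-22'), ([-0.17, 0.14, -0.55, -0.83, -0.0, -0.75], '2e-05')]
```

View pics/top15.png

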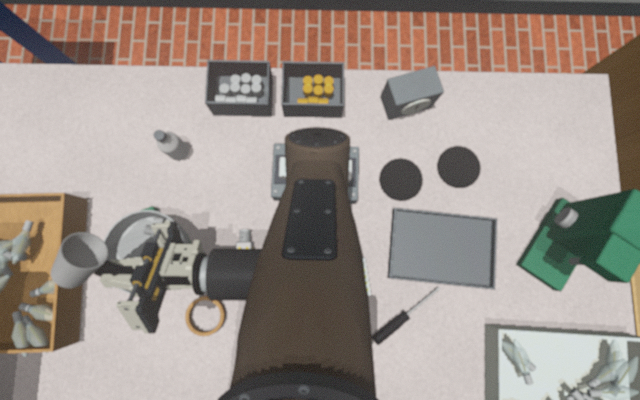

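```bash
cat >> h.py <<'E'
def cupo(c): return R.from_euler('z',c+90,degrees=True)*ori(90,-50)
def cupG(p,c): return np.array(p)+R.from_euler('z',c,degrees=True).apply([.062,0,.055])
E
python3 - <<'E'
from h import *
o=cupo(-110);plan(tcp([.5,.1,.24],o),rv=o)
E
```

```text
now [0.4262 0.3464 0.2321] F [-0.1  0.2 -1.9] w 0.0137
rows 6 total dp [  43.9 -233.1  -63.9] rot [-31.86 -30.22  30.54]
0 dp [7.3, -38.9, -10.7] rot [-5.31, -5.04, 5.09]
1 dp [2.8, -38.1, -14.7] rot [-5.31, -5.04, 5.09]
2 dp [-2.0, -36.6, -18.2] rot [-5.31, -5.04, 5.09]
3 dp [-6.9, -34.4, -21.1] rot [-5.31, -5.04, 5.09]
4 dp [-11.8, -31.5, -23.3] rot [-5.31, -5.04, 5.09]
5 dp [-16.6, -28.0, -24.8] rot [-5.31, -5.04, 5.09]
```

>>> move_arm(deltas=[{"dp": [5,-29,-8],"rotation": [-4,-3.8,3.8]},{"dp": [3,-29,-10],"rotation": [-4,-3.8,3.8]},{"dp": [1,-28,-12],"rotation": [-4,-3.8,3.8]},{"dp": [-3,-27,-14],"rotation": [-4,-3.8,3.8]},{"dp": [-6,-25,-16],"rotation": [-4,-3.8,3.8]}])

```text
t: 20.32
eef_pos: [0.4749, 0.1969, 0.2198]
ee_rot: [-1.004, -0.988, 0.781]
force: [0.4, 0.3, -2.1]
width: 0.0138
```

Run:
```python
from h import *
o=cupo(-110);plan(tcp([.6,-.1,.24],o),rv=o)
for n in("top",):
    f=arm.grab_frame(n);save(f,n+"16.png")
```

```text
now [0.4749 0.1969 0.2198] F [ 0.4  0.3 -2.1] w 0.0138
rows 8 total dp [ -52.3 -236.3 -196.6] rot [-12.02 -12.63  10.4 ]
0 dp [-6.5, -29.5, -24.6] rot [-1.5, -1.58, 1.3]
1 dp [-7.9, -28.7, -25.1] rot [-1.5, -1.58, 1.3]
2 dp [-9.2, -27.9, -25.6] rot [-1.5, -1.58, 1.3]
3 dp [-10.6, -27.0, -26.1] rot [-1.5, -1.58, 1.3]
4 dp [-11.9, -26.0, -26.5] rot [-1.5, -1.58, 1.3]
5 dp [-13.2, -25.0, -26.8] rot [-1.5, -1.58, 1.3]
6 dp [-14.5, -24.0, -27.1] rot [-1.5, -1.58, 1.3]
7 dp [-15.8, -23.0, -27.3] rot [-1.5, -1.58, 1.3]
```

View pics/top16.png

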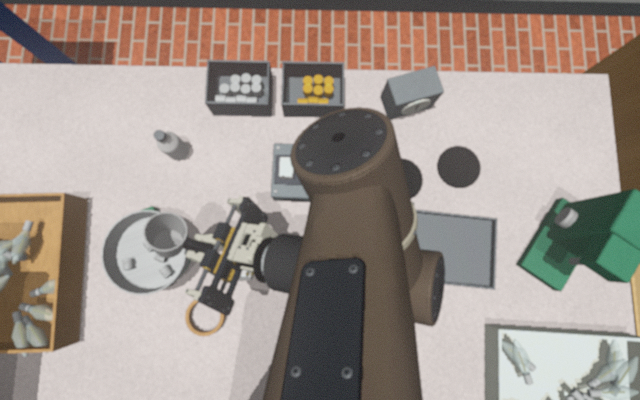

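Two caps show in the bowl at (130,264) and (166,270); the cup (166,235) is empty. Carry on to the disc.

>>> move_arm(deltas=[{"dp": [-6,-29,-24],"rotation": [-3,-3,2.6]},{"dp": [-8,-28,-25],"rotation": [-3,-3,2.6]},{"dp": [-10,-27,-26],"rotation": [-3,-3,2.6]},{"dp": [-12,-26,-27],"rotation": [-2,-2,1.8]},{"dp": [-14,-25,-27],"rotation": [0,0,0]}])

```text
t: 20.78
eef_pos: [0.5537, 0.0176, 0.2458]
ee_rot: [-1.553, -0.873, 1.197]
force: [0.4, 1.7, -0.8]
width: 0.014
```

Run:
```python
from h import *
o=cupo(-110);plan(tcp(cupG([.654,-.243,.11],-110),o),rv=o)
f=arm.grab_frame("top");save(f,"top17.png")
W=cloud(f);m=(np.hypot(W[...,0]-.4667,W[...,1]-.3385)<.078)&(W[...,2]>.058)&(W[...,2]<.12)
k,l,s,c=cv2.connectedComponentsWithStats(m.astype(np.uint8))
for i in range(1,k):
    if s[i,4]>15: print(s[i,4],c[i].round(),W[l==i].mean(0).round(3))
```

```text
now [0.5537 0.0176 0.2458] F [ 0.4  1.7 -0.8] w 0.014
rows 9 total dp [-234.2 -137.7 -187.2] rot [ 0.04 -0.9   0.  ]
0 dp [-26.0, -15.3, -20.8] rot [0.0, -0.1, 0.0]
1 dp [-26.1, -15.3, -20.8] rot [0.0, -0.1, 0.0]
2 dp [-26.1, -15.3, -20.7] rot [0.0, -0.1, 0.0]
3 dp [-26.1, -15.3, -20.7] rot [0.0, -0.1, 0.0]
4 dp [-26.2, -15.3, -20.6] rot [0.0, -0.1, 0.0]
5 dp [-26.2, -15.3, -20.6] rot [0.0, -0.1, 0.0]
6 dp [-26.2, -15.3, -20.5] rot [0.0, -0.1, 0.0]
7 dp [-26.3, -15.3, -20.5] rot [0.0, -0.1, 0.0]
8 dp [-26.3, -15.3, -20.4] rot [0.0, -0.1, 0.0]
233 [154. 226.] [0.524 0.334 0.07 ]
120 [150. 244.] [0.483 0.339 0.071]
127 [161. 256.] [0.457 0.313 0.07 ]
122 [128. 263.] [0.439 0.384 0.071]
127 [166. 271.] [0.425 0.299 0.07 ]
```

View pics/top17.png

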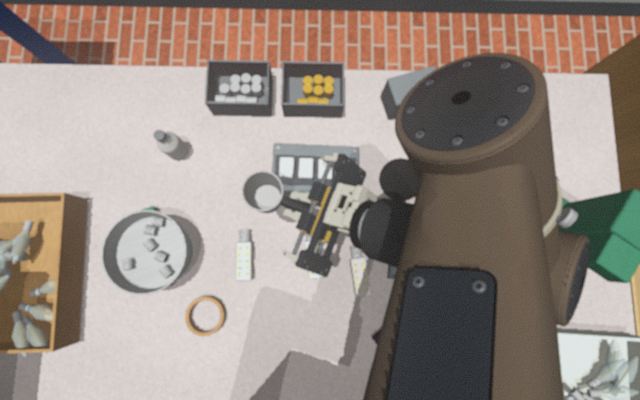

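Six caps in the bowl: (154,226)×2, (150,244), (161,256), (128,263), (166,271). Move on to the disc.

>>> move_arm(deltas=[{"dp": [-26,-15,-21],"rotation": [0,-0.3,0]},{"dp": [-26,-15,-21],"rotation": [0,-0.3,0]},{"dp": [-26,-15,-21],"rotation": [0,-0.3,0]},{"dp": [-26,-15,-21],"rotation": [0,0,0]},{"dp": [-26,-15,-21],"rotation": [0,0,0]}])

```text
t: 21.25
eef_pos: [0.6055, -0.1588, 0.1972]
ee_rot: [-1.563, -0.874, 1.209]
force: [2.2, -0.2, -1.1]
width: 0.0136
```

>>> move_arm(deltas=[{"dp": [-26,-15,-21],"rotation": [0,0,0]},{"dp": [-26,-15,-21],"rotation": [0,0,0]},{"dp": [-26,-15,-21],"rotation": [0,0,0]},{"dp": [-5,-5,-5],"rotation": [0,0,0]}])

```text
t: 21.58
eef_pos: [0.6362, -0.2764, 0.1574]
ee_rot: [-1.534, -0.877, 1.176]
force: [-0.8, 0.7, -2.9]
width: 0.0138
```

Run:
```python
from h import *
o=cupo(-110);plan(tcp(cupG([.654,-.243,.05],-110),o),rv=o)
f=arm.grab_frame("top");save(f,"top18.png");W=cloud(f)
f=arm.grab_frame("side");save(f,"side18.png");W2=cloud(f)
for w in(W,W2):
    m=(np.hypot(w[...,0]-.654,w[...,1]+.243)<.09)&(w[...,2]>.12)&(w[...,2]<.3);P=w[m];print(len(P),np.nanmin(P,0) if len(P) else 0)
```

```text
now [ 0.6362 -0.2764  0.1574] F [-0.8  0.7 -2.9] w 0.0138
rows 2 total dp [-55.9  33.6  -7. ] rot [-0.08 -1.67  0.28]
0 dp [-28.0, 16.8, -3.5] rot [-0.04, -0.84, 0.14]
1 dp [-28.0, 16.9, -3.1] rot [-0.04, -0.84, 0.14]
2212 [ 0.58483875 -0.33238534  0.12001462]
880 [ 0.58468378 -0.32675129  0.14346394]
```

View pics/side18.png

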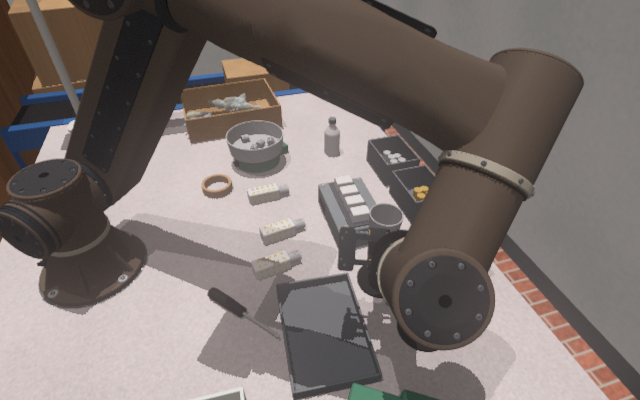

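View pics/top18.png

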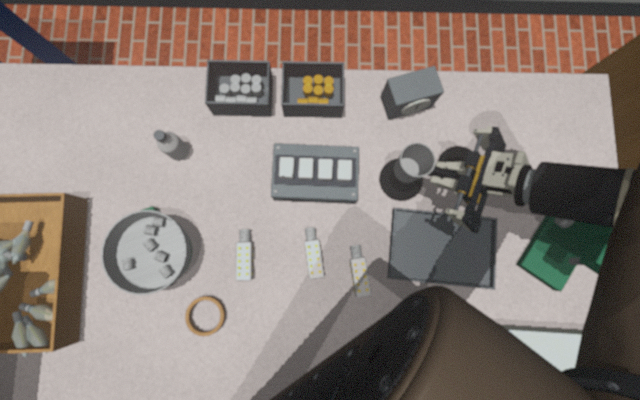

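The cup (415,165) hovers at the disc (401,179); the middle lamp has been nudged to (313,247). Check the green machine's height near the wrist before lowering.

Run:
```python
from h import *
for n in("top0.npy","side0.npy"):
    W=np.load(n)
    for y in(-.45,-.5,-.55,-.6,-.65,-.7):
        m=(abs(W[...,1]-y)<.025)&(abs(W[...,0]-.53)<.12)
        print(n,y,m.sum(),np.nanmax(W[m][:,2]).round(3) if m.sum() else None)
W=np.load("top0.npy");m=(W[...,2]>.05)&(W[...,1]<-.47);P=W[m];print(P.min(0),P.max(0))
m=(W[...,2]>.15)&(W[...,1]<-.47);P=W[m];print(P.min(0),P.max(0))
```

```text
top0.npy -0.45 1991 0.032
top0.npy -0.5 1900 0.031
top0.npy -0.55 3007 0.228
top0.npy -0.6 6580 0.234
top0.npy -0.65 1448 0.235
top0.npy -0.7 551 0.005
side0.npy -0.45 3018 0.032
side0.npy -0.5 912 0.005
side0.npy -0.55 393 0.229
side0.npy -0.6 427 0.233
side0.npy -0.65 0 None
side0.npy -0.7 0 None
[ 0.15889148 -0.75728265  0.05001982] [ 0.59844481 -0.47003793  0.23468443]
[ 0.42124606 -0.64102631  0.15011492] [ 0.59830756 -0.54982169  0.23468443]
```

Run:
```python
from h import *
from kin import *
s=arm.get_state();q=np.array(s["q"])
W=np.load("top0.npy");m=(W[...,2]>.05)&(W[...,1]<-.4)&(W[...,0]<.41);P=W[m];print("other tall",len(P),P.max(0),P.min(0))
def pts(q):
    a,L2,L3,h,T,off,wy,wz,e=P0
    B=R.from_euler('z',q[0]);F=B*R.from_euler('y',q[1]-q[2]);w=B.apply([a+L2*np.sin(q[1]),0,h+L2*np.cos(q[1])])+F.apply([L3,0,0])
    G=F*R.from_euler('x',-q[3]);return w.round(3),(w+G.apply([0,wy,0])).round(3)
for c in(-110,-130,-150,-160):
  for cz in(.04,.007,):
    o=cupo(c);p=tcp(cupG([.654,-.243,cz],c),o);x,k=ik(p,o,P0,q);print(c,cz,"%.0e"%k,x.round(2),"forearm end, wrist",*pts(x),p.round(3))
o=cupo(-150);plan(tcp(cupG([.654,-.243,.115],-150),o),rv=o)
```

```text
other tall 2894 [ 0.30974848 -0.4297084   0.0768897 ] [ 0.15691096 -0.75728265  0.05001982]
-110 0.04 8e-24 [-0.64  0.72  0.29 -0.83 -1.5   0.51] forearm end, wrist [ 0.664 -0.49   0.455] [ 0.54  -0.559  0.327] [ 0.638 -0.288  0.083]
-110 0.007 5e-20 [-0.64  0.76  0.28 -0.83 -1.47  0.54] forearm end, wrist [ 0.669 -0.495  0.419] [ 0.54  -0.56   0.294] [ 0.638 -0.288  0.05 ]
-130 0.04 1e-27 [-0.68  0.59  0.05 -0.95 -1.23  0.42] forearm end, wrist [ 0.571 -0.466  0.46 ] [ 0.439 -0.501  0.327] [ 0.624 -0.279  0.083]
-130 0.007 2e-25 [-0.69  0.63  0.04 -0.97 -1.2   0.47] forearm end, wrist [ 0.576 -0.473  0.424] [ 0.439 -0.501  0.294] [ 0.624 -0.279  0.05 ]
-150 0.04 9e-30 [-0.69  0.46 -0.17 -1.11 -0.93  0.35] forearm end, wrist [ 0.496 -0.41   0.464] [ 0.364 -0.412  0.327] [ 0.613 -0.267  0.083]
-150 0.007 2e-27 [-0.7   0.51 -0.18 -1.14 -0.92  0.42] forearm end, wrist [ 0.5   -0.423  0.427] [ 0.364 -0.412  0.294] [ 0.613 -0.267  0.05 ]
-160 0.04 5e-23 [-0.67  0.4  -0.27 -1.2  -0.78  0.31] forearm end, wrist [ 0.469 -0.373  0.466] [ 0.339 -0.359  0.327] [ 0.609 -0.259  0.083]
-160 0.007 9e-20 [-0.69  0.46 -0.28 -1.25 -0.77  0.4 ] forearm end, wrist [ 0.471 -0.391  0.428] [ 0.339 -0.359  0.294] [ 0.609 -0.259  0.05 ]
now [ 0.6362 -0.2742  0.159 ] F [ 0.7  0.3 -2. ] w 0.014
rows 5 total dp [-2.3  0.1 24.4] rot [-30.75  24.09  -0.12]
0 dp [-0.5, 0.0, 4.9] rot [-6.15, 4.82, -0.02]
1 dp [-0.9, -0.5, 4.8] rot [-6.15, 4.82, -0.02]
2 dp [-1.3, -1.0, 4.6] rot [-6.15, 4.82, -0.02]
3 dp [-1.6, -1.5, 4.4] rot [-6.15, 4.82, -0.02]
4 dp [-2.0, -1.9, 4.0] rot [-6.15, 4.82, -0.02]
```

>>> move_arm(deltas=[{"dp": [-1,0,4],"rotation": [-5.3,4.2,0]},{"dp": [-1,0,4],"rotation": [-5.3,4.2,0]},{"dp": [-1,-1,4],"rotation": [-5.3,4.2,0]},{"dp": [-1,-1,4],"rotation": [-5.3,4.2,0]},{"dp": [-1,-1,4],"rotation": [-5.3,4.2,0]}])

```text
t: 22.1
eef_pos: [0.6167, -0.2643, 0.1523]
ee_rot: [-1.538, -0.867, 0.565]
force: [1.0, -0.1, -1.4]
width: 0.0136
```

Run:
```python
from h import *
o=cupo(-150);plan(tcp(cupG([.654,-.243,.045],-150),o),rv=o)
```

```text
now [ 0.6167 -0.2643  0.1523] F [ 1.  -0.1 -1.4] w 0.0136
rows 2 total dp [-52.1  38.3  -1.3] rot [-3.69  1.51 -0.33]
0 dp [-26.1, 19.1, -0.7] rot [-1.85, 0.75, -0.17]
1 dp [-26.1, 19.1, -0.4] rot [-1.85, 0.75, -0.17]
```

>>> move_arm(deltas=[{"dp": [-18,13,-0.5],"rotation": [-1.8,0.8,-0.2]},{"dp": [-18,13,-0.5],"rotation": [-1.8,0.8,-0.2]},{"dp": [-14,10,0],"rotation": [0,0,0]},{"dp": [0,0,0],"rotation": [0,0,0]}])

```text
t: 22.43
eef_pos: [0.6093, -0.259, 0.0977]
ee_rot: [-1.569, -0.879, 0.508]
force: [-0.2, 0.5, -1.7]
width: 0.0137
```

Run:
```python
from h import *
o=cupo(-150);plan(tcp(cupG([.654,-.243,.008],-150),o),rv=o)
f=arm.grab_frame("side");save(f,"side19.png");w=cloud(f)
f=arm.grab_frame("top");save(f,"top19.png");w2=cloud(f)
z=arm.get_state()["eef_pos"][2]-.0438
for W in(w,w2):
    m=(np.hypot(W[...,0]-.654,W[...,1]+.243)<.05)&(abs(W[...,2]-.085-z)<.006);P=W[m]
    A=np.c_[2*P[:,:2],np.ones(len(P))];s=np.linalg.lstsq(A,(P[:,:2]**2).sum(1),rcond=None)[0];print(len(P),s[:2],np.sqrt(s[2]+s[0]**2+s[1]**2),P[:,2].mean(),z)
```

```text
now [ 0.6093 -0.259   0.0977] F [-0.2  0.5 -1.7] w 0.0137
rows 2 total dp [-36.6  29.4  -8.6] rot [ 0.57 -0.56  0.37]
0 dp [-18.3, 14.7, -4.3] rot [0.28, -0.28, 0.19]
1 dp [-18.3, 14.8, -4.3] rot [0.28, -0.28, 0.19]
179 [ 0.65099156 -0.23546921] 0.03411649241644174 0.13920535273541315 0.05678815532021444
184 [ 0.65316979 -0.23603759] 0.03402580947899322 0.1404194560490338 0.05678815532021444
```

View pics/side19.png

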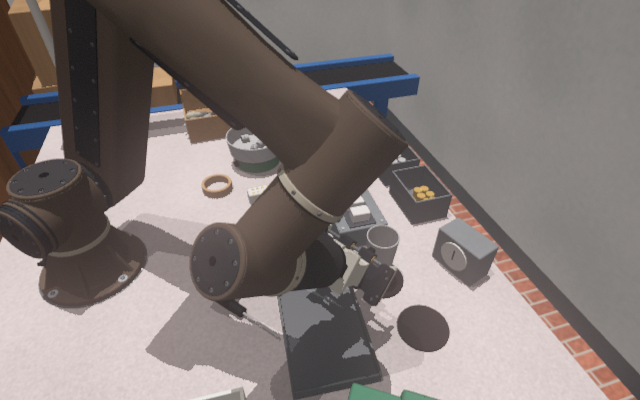

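Run:
```python
from h import *
p=np.array(arm.get_state()["eef_pos"])
o=cupo(-150);plan(p+[.002,-.006,-.046],rv=o,n=4)
```

```text
now [ 0.611  -0.2604  0.1006] F [ 0.8 -0.1 -0.2] w 0.0135
rows 4 total dp [-36.2  28.4  -6.1] rot [ 0.66 -0.35  0.45]
0 dp [-9.1, 7.1, -1.5] rot [0.17, -0.09, 0.11]
1 dp [-9.0, 7.1, -1.5] rot [0.17, -0.09, 0.11]
2 dp [-9.0, 7.1, -1.5] rot [0.17, -0.09, 0.11]
3 dp [-9.0, 7.1, -1.5] rot [0.17, -0.09, 0.11]
```

>>> move_arm(deltas=[{"dp": [-11,9,-2],"rotation": [0.3,-0.2,0.2]},{"dp": [-11,9,-2],"rotation": [0.3,-0.2,0.2]},{"dp": [-9,7,-1.5],"rotation": [0,0,0]},{"dp": [-3,2,0],"rotation": [0,0,0]},{"dp": [0,0,0],"rotation": [0,0,0]}])

```text
t: 22.95
eef_pos: [0.6167, -0.2669, 0.0588]
ee_rot: [-1.582, -0.876, 0.536]
force: [0.7, -0.7, -0.7]
width: 0.0137
```

>>> move_arm(deltas=[{"dp": [-4,2,0],"rotation": [0,0,0]},{"dp": [-3,1,0],"rotation": [0,0,0]},{"dp": [-1,1,0],"rotation": [0,0,0]}])

```text
t: 23.2
eef_pos: [0.6154, -0.2684, 0.0495]
ee_rot: [-1.582, -0.876, 0.537]
force: [-4.8, -3.0, 6.8]
width: 0.0135
```

Run:
```python
from h import *
s=st();z=s["eef_pos"][2]-.0438
f=arm.grab_frame("side");w=cloud(f)
f=arm.grab_frame("top");w2=cloud(f)
for W in(w,w2):
    m=(np.hypot(W[...,0]-.654,W[...,1]+.243)<.05)&(abs(W[...,2]-.085-z)<.007);P=W[m]
    A=np.c_[2*P[:,:2],np.ones(len(P))];s=np.linalg.lstsq(A,(P[:,:2]**2).sum(1),rcond=None)[0];print(len(P),s[:2],np.sqrt(s[2]+s[0]**2+s[1]**2),P[:,2].mean(),np.percentile(P[:,2],95),z)
```

```text
t 23.2 p [ 0.6154 -0.2684  0.0495] rot [-1.582 -0.876  0.537] F [-4.8 -3.   6.8] w 0.0135
239 [ 0.65645246 -0.24375807] 0.03394769442533359 0.08932887922098649 0.0932383672980793 0.00567625844728601
187 [ 0.65821903 -0.24400404] 0.03392312969394995 0.08971973563618611 0.09315903913109903 0.00567625844728601
```

Cup is on the disc (centre ≈ (0.657,−0.244), contact 7 N). Release.

>>> move_arm(deltas=[{"dp": [0.5,-0.5,0],"rotation": [0,0,0]},{"dp": [0,0,0],"rotation": [0,0,0]},{"dp": [0,0,0],"rotation": [0,0,0]},{"dp": [0,0,0],"rotation": [0,0,0]},{"dp": [0,0,0],"rotation": [0,0,0]}], jaw=90)

```text
t: 23.72
eef_pos: [0.6164, -0.2687, 0.0528]
ee_rot: [-1.587, -0.878, 0.54]
force: [-0.9, 0.4, 0.1]
width: 0.0414
```

>>> move_arm(deltas=[{"dp": [0,-15,0],"rotation": [0,0,0]},{"dp": [0,-40,0],"rotation": [0,0,0]},{"dp": [0,-41,0],"rotation": [0,0,0]},{"dp": [0,-41,0],"rotation": [0,0,0]},{"dp": [0,-30,0],"rotation": [0,0,0]}])

```text
t: 24.13
eef_pos: [0.5008, -0.3301, 0.1591]
ee_rot: [-1.571, -0.874, 0.534]
force: [0.7, -1.0, 0.3]
width: 0.0565
```

```bash
cat >> h.py <<'E'
def circ(P):
    A=np.c_[2*P[:,:2],np.ones(len(P))];s=np.linalg.lstsq(A,(P[:,:2]**2).sum(1),rcond=None)[0];return s[:2].round(4),np.sqrt(s[2]+s[0]**2+s[1]**2).round(4)
def lamps(W,reg=None):
    x,y,z=W[...,0],W[...,1],W[...,2]
    m=(z>.025)&(z<.055)&(x>.3)&(x<.57)&(y>-.5)&(y<.24)
    k,l,s,c=cv2.connectedComponentsWithStats(m.astype(np.uint8))
    for i in range(1,k):
        if s[i,4]<200: continue
        P=W[l==i];r=cv2.minAreaRect((P[:,:2]*1000).astype(np.float32));print("lamp",c[i].round(),s[i,4],np.round(r[0],1),np.round(r[1],1),round(r[2],1),np.median(P[:,2]).round(4))
E
python3 - <<'E'
from h import *
s=st();print(np.round(s['q'],2))
f=arm.grab_frame("side");save(f,"side20.png")
f=arm.grab_frame("top");save(f,"top20.png");W=cloud(f);lamps(W);keys(W)
m=(np.hypot(W[...,0]-.657,W[...,1]+.244)<.05)&(W[...,2]>.08);print(circ(W[m]))
E
```

```text
t 24.13 p [ 0.5008 -0.3301  0.1591] rot [-1.571 -0.874  0.534] F [ 0.7 -1.   0.3] w 0.0565
[-0.89  0.34 -0.17 -0.98 -1.15  0.32]
lamp [406. 261.] 270 [ 455.4 -244.4] [209.7 105.3] 37.0 0.0278
lamp [314. 254.] 707 [470.7 -28.2] [119.4  36.3] 8.3 0.0355
lamp [244. 257.] 720 [464.4 135.4] [117.1  37.2] 1.4 0.0352
lamp [360. 272.] 733 [ 431.1 -137.1] [119.9  36.6] 9.4 0.0355
key 0.036 75 0.0957
key -0.008 69 0.0957
key -0.052 76 0.0954
key -0.096 73 0.0959
(array([ 0.6562, -0.2454]), np.float64(0.0349))
```

View pics/top20.png

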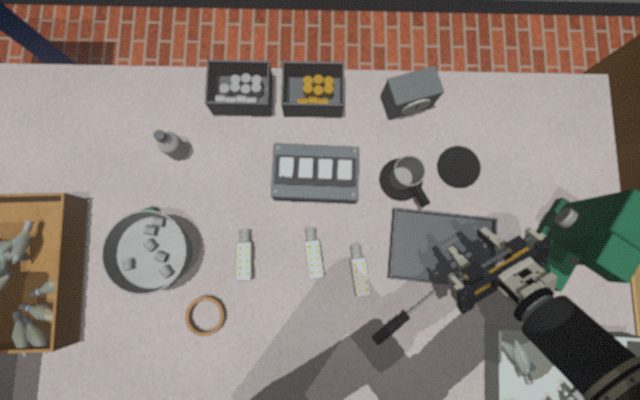

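The cup stands upright on the disc (408,172), six caps in the bowl. But load now reads 95.7 mm, i.e. up. I compare earlier frames to see when it came up.

Run:
```python
import cv2,numpy as np
L=[]
for n in("side2","side4","side6","side9","side10","side18"):
    L.append(cv2.resize(cv2.imread(f"pics/{n}.png")[165:250,310:395],(260,260),interpolation=cv2.INTER_CUBIC))
cv2.imwrite("pics/keys.png",np.vstack([np.hstack(L[:3]),np.hstack(L[3:])]))
```

```text
(no output)
```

View pics/keys.png

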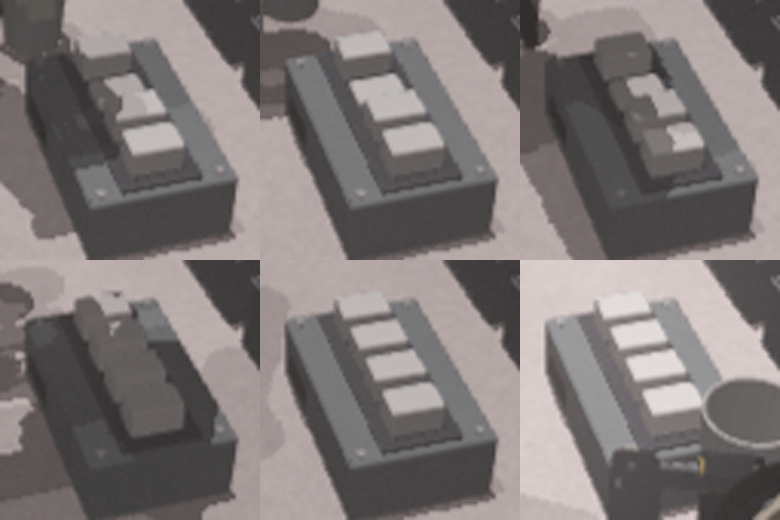

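Load was latched at t≈9 (side6) and up by t≈13 (side9), so something during the second grasp released it. I'll relatch it once the lamps are in, as step 2 needs. Now lamp at (360,272).

Run:
```python
from h import *
from kin import *
q=np.array(arm.get_state()["q"])
T=R.from_euler('z',-5.2,degrees=True)
def chk(n,p,yaw):
    global q
    x,k=ik(np.array(p),ori(yaw),P0,q);print(n,x.round(2),"%.0e"%k)
for l,(x,y,a) in dict(l3=(.4311,-.1371,9.4),l2=(.4707,-.0282,8.3),l1=(.4644,.1354,1.4)).items():
    g=np.array([x,y,0])+R.from_euler('z',a,degrees=True).apply([-.01,0,0]);print(l,g.round(4));chk(l,g+[0,0,.008],a)
for sy in(-.072,0,.072):
    g=np.array([.4866,-.3392,0])+T.apply([-.01,sy,0]);print(sy,g.round(4));chk("s",g+[0,0,.013],-5.2)
plan([.4212,-.1387,.15],9.4)
```

```text
l3 [ 0.4212 -0.1387  0.    ]
l3 [ 0.13  0.27 -0.75 -0.   -0.55 -1.54] 7e-20
l2 [ 0.4608 -0.0296  0.    ]
l2 [ 0.36  0.29 -0.71 -0.   -0.57 -1.79] 3e-27
l1 [0.4544 0.1352 0.    ]
l1 [ 0.7   0.31 -0.69 -0.   -0.58 -2.25] 1e-23
-0.072 [ 0.4701 -0.41    0.    ]
s [-0.41  0.48 -0.34 -0.   -0.74 -1.26] 5e-30
0 [ 0.4766 -0.3383  0.    ]
s [-0.28  0.43 -0.44 -0.   -0.7  -1.38] 7e-19
0.072 [ 0.4832 -0.2666  0.    ]
s [-0.15  0.39 -0.51 -0.   -0.67 -1.51] 3e-28
now [ 0.501  -0.3325  0.1612] F [ 1.1  0.  -0.2] w 0.0565
rows 7 total dp [ 11.2  29.  207.5] rot [-8.91 19.81 49.59]
0 dp [1.6, 4.1, 29.6] rot [-1.27, 2.83, 7.08]
1 dp [0.6, 3.3, 29.8] rot [-1.27, 2.83, 7.08]
2 dp [-0.5, 2.7, 29.9] rot [-1.27, 2.83, 7.08]
3 dp [-1.7, 2.1, 29.9] rot [-1.27, 2.83, 7.08]
4 dp [-2.9, 1.8, 29.8] rot [-1.27, 2.83, 7.08]
5 dp [-4.2, 1.5, 29.6] rot [-1.27, 2.83, 7.08]
6 dp [-5.5, 1.5, 29.4] rot [-1.27, 2.83, 7.08]
```

>>> move_arm(deltas=[{"dp": [1,0,24],"rotation": [-1.1,2.5,6.3]},{"dp": [1,0,26],"rotation": [-1.1,2.5,6.3]},{"dp": [0,1,26],"rotation": [-1.1,2.5,6.3]},{"dp": [-1,1,26],"rotation": [-1.1,2.5,6.3]},{"dp": [-2,1,26],"rotation": [-1.1,2.5,6.3]}], jaw=60)

```text
t: 24.65
eef_pos: [0.4502, -0.2464, 0.1519]
ee_rot: [-1.504, -0.417, 0.306]
force: [-0.4, 0.8, -0.0]
width: 0.0665
```

Run:
```python
from h import *
plan([.4212,-.1387,.10],9.4)
```

```text
now [ 0.4502 -0.2464  0.1519] F [-0.4  0.8 -0. ] w 0.0665
rows 4 total dp [-16.6  56.8 107.9] rot [-5.49  8.82 23.58]
0 dp [-4.1, 14.2, 27.0] rot [-1.37, 2.21, 5.89]
1 dp [-3.7, 14.0, 27.2] rot [-1.37, 2.21, 5.89]
2 dp [-3.4, 13.7, 27.4] rot [-1.37, 2.21, 5.89]
3 dp [-3.0, 13.3, 27.6] rot [-1.37, 2.21, 5.89]
```

>>> move_arm(deltas=[{"dp": [-4,12,27],"rotation": [-1.4,2.2,5.9]},{"dp": [-4,12,27],"rotation": [-1.4,2.2,5.9]},{"dp": [-3,12,27],"rotation": [-1.4,2.2,5.9]},{"dp": [-3,12,25],"rotation": [-1.4,2.2,5.9]},{"dp": [0,0,0],"rotation": [0,0,0]}])

```text
t: 25.07
eef_pos: [0.427, -0.1663, 0.1208]
ee_rot: [-1.542, -0.105, 0.204]
force: [0.0, 0.0, -0.3]
width: 0.0669
```

Run:
```python
from h import *
plan([.4212,-.1387,.05],9.4)
f=arm.grab_frame("side");save(f,"side21.png")
```

```text
now [ 0.427  -0.1663  0.1208] F [ 0.   0.  -0.3] w 0.0669
rows 2 total dp [-7.5 71.1 26.2] rot [-1.75  2.36  5.96]
0 dp [-3.7, 35.6, 13.1] rot [-0.87, 1.18, 2.98]
1 dp [-2.2, 35.5, 13.6] rot [-0.87, 1.18, 2.98]
```

View pics/side21.png

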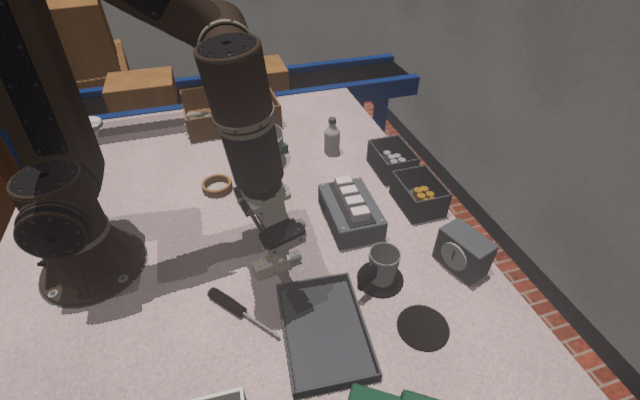

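Cup stands on the disc (382,270); the gripper is above the third lamp (277,263). Align and descend.

>>> move_arm(deltas=[{"dp": [-4,0,14],"rotation": [-1.7,2.3,5.9]},{"dp": [0,10,14],"rotation": [0,0,0]},{"dp": [0,25,0],"rotation": [0,0,0]},{"dp": [0,25,0],"rotation": [0,0,0]},{"dp": [0,0,0],"rotation": [0,0,0]}])

```text
t: 25.53
eef_pos: [0.4191, -0.1404, 0.062]
ee_rot: [-1.568, -0.01, 0.173]
force: [-0.5, -0.6, 0.3]
width: 0.0668
```

Run:
```python
from h import *
plan([.4212,-.1387,.009],9.4)
```

```text
now [ 0.4191 -0.1404  0.062 ] F [-0.5 -0.6  0.3] w 0.0668
rows 2 total dp [ 1.8 53.1  1.2] rot [-0.16  0.5   0.58]
0 dp [0.9, 26.5, 0.6] rot [-0.08, 0.25, 0.29]
1 dp [1.1, 26.5, 0.6] rot [-0.08, 0.25, 0.29]
```

>>> move_arm(deltas=[{"dp": [1,20,0.6],"rotation": [0,0.5,0.5]},{"dp": [1,18,0.6],"rotation": [0,0,0]},{"dp": [0,11,0],"rotation": [0,0,0]},{"dp": [0,0,0],"rotation": [0,0,0]}])

```text
t: 25.87
eef_pos: [0.4222, -0.1417, 0.0146]
ee_rot: [-1.567, -0.005, 0.162]
force: [0.3, 0.9, -1.1]
width: 0.0669
```

>>> move_arm(deltas=[{"dp": [0,0,0],"rotation": [0,0,0]},{"dp": [0,0,0],"rotation": [0,0,0]},{"dp": [0,0,0],"rotation": [0,0,0]},{"dp": [0,0,0],"rotation": [0,0,0]}], jaw=255, squeeze=30)

```text
t: 26.2
eef_pos: [0.4238, -0.1435, 0.0183]
ee_rot: [-1.567, -0.009, 0.16]
force: [0.3, 0.1, -1.1]
width: 0.0458
```

>>> move_arm(deltas=[{"dp": [-1,8,3],"rotation": [0,0,0.3]},{"dp": [0,2,1],"rotation": [0,0,0]},{"dp": [0,1,0],"rotation": [0,0,0]},{"dp": [0,0,0],"rotation": [0,0,0]}])

```text
t: 26.53
eef_pos: [0.4234, -0.1398, 0.0103]
ee_rot: [-1.568, -0.008, 0.161]
force: [-0.1, -0.1, -1.3]
width: 0.0359
```

Gripped (35.9 mm). Lift and head for the tray's far slot.

>>> move_arm(deltas=[{"dp": [0,0,0],"rotation": [0,0,0]},{"dp": [0,-20,0],"rotation": [0,0,0]},{"dp": [0,-40,0],"rotation": [0,0,0]},{"dp": [0,-25,-15],"rotation": [0,3,0]},{"dp": [5,0,-35],"rotation": [0,4,0]}])

```text
t: 26.95
eef_pos: [0.4304, -0.1866, 0.0957]
ee_rot: [-1.567, 0.001, 0.042]
force: [2.2, 1.4, -2.4]
width: 0.0358
```

Run:
```python
from h import *
plan([.4715,-.41,.1],-5.2)
```

```text
now [ 0.4304 -0.1866  0.0957] F [ 2.2  1.4 -2.4] w 0.0358
rows 6 total dp [  31.6   -5.1 -224.9] rot [-0.2   7.63 -0.07]
0 dp [5.3, -0.8, -37.5] rot [-0.03, 1.27, -0.01]
1 dp [6.1, -0.8, -37.4] rot [-0.03, 1.27, -0.01]
2 dp [6.9, -0.8, -37.2] rot [-0.03, 1.27, -0.01]
3 dp [7.8, -0.8, -37.1] rot [-0.03, 1.27, -0.01]
4 dp [8.6, -0.8, -36.9] rot [-0.03, 1.27, -0.01]
5 dp [9.4, -0.7, -36.7] rot [-0.03, 1.27, -0.01]
```

>>> move_arm(deltas=[{"dp": [5,-1,-37],"rotation": [0,1.5,0]},{"dp": [6,-1,-37],"rotation": [0,1.5,0]},{"dp": [7,-1,-37],"rotation": [0,1.5,0]},{"dp": [8,-1,-37],"rotation": [0,1.5,0]},{"dp": [9,-1,-37],"rotation": [0,1.5,0]}])

```text
t: 27.37
eef_pos: [0.4657, -0.3771, 0.1018]
ee_rot: [-1.566, -0.004, -0.09]
force: [1.7, 0.8, -0.9]
width: 0.0357
```

Run:
```python
from h import *
plan([.4715,-.41,.04],-5.2)
```

```text
now [ 0.4657 -0.3771  0.1018] F [ 1.7  0.8 -0.9] w 0.0357
rows 2 total dp [  8.5  61.7 -32.5] rot [-0.26  0.04  0.23]
0 dp [4.2, 30.8, -16.3] rot [-0.13, 0.02, 0.11]
1 dp [4.3, 30.9, -16.2] rot [-0.13, 0.02, 0.11]
```

Run:
```python
from h import *
W=np.load("top0.npy")
for zz in(.035,.06,.1,.15):
    m=(W[...,2]>zz)&(W[...,1]<-.47)&(W[...,0]>.36)&(W[...,0]<.62);P=W[m];print(zz,P.max(0),P[P[:,1].argmax()])
```

```text
0.035 [ 0.59844481 -0.54982169  0.23468443] [ 0.46132556 -0.54982169  0.2204396 ]
0.06 [ 0.59844481 -0.54982169  0.23468443] [ 0.46132556 -0.54982169  0.2204396 ]
0.1 [ 0.59844481 -0.54982169  0.23468443] [ 0.46132556 -0.54982169  0.2204396 ]
0.15 [ 0.59830756 -0.54982169  0.23468443] [ 0.46132556 -0.54982169  0.2204396 ]
```

>>> move_arm(deltas=[{"dp": [4,0,-16],"rotation": [-0.2,0,0.2]},{"dp": [4,10,-14],"rotation": [0,0,0]},{"dp": [0,25,0],"rotation": [0,0,0]},{"dp": [0,20,0],"rotation": [0,0,0]},{"dp": [0,0,0],"rotation": [0,0,0]}])

```text
t: 27.78
eef_pos: [0.4714, -0.4175, 0.0412]
ee_rot: [-1.57, 0.0, -0.099]
force: [-0.9, 1.1, -1.2]
width: 0.0357
```

Run:
```python
from h import *
plan([.4715,-.408,.015],-5.2)
for n in("side","top"):
    f=arm.grab_frame(n);save(f,n+"22.png")
```

```text
now [ 0.4714 -0.4175  0.0412] F [-0.9  1.1 -1.2] w 0.0357
rows 1 total dp [-0.9 26.2  9.4] rot [-0.02 -0.49 -0.02]
0 dp [-0.9, 26.2, 9.4] rot [-0.02, -0.49, -0.02]
```

View pics/side22.png

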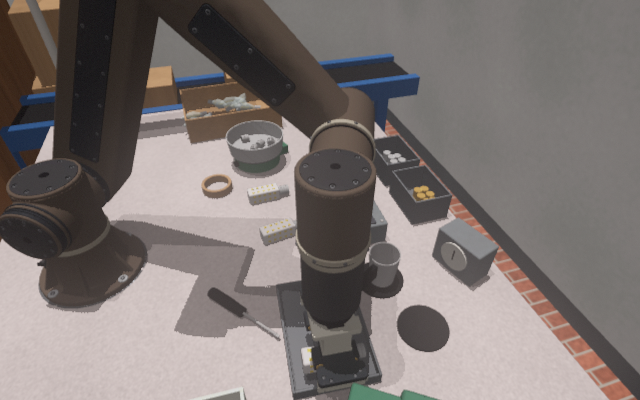

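The held lamp (310,355) is above the tray's right part. Lower it.

>>> move_arm(deltas=[{"dp": [-1,0,10],"rotation": [0,-0.4,0]},{"dp": [0,12,0],"rotation": [0,0,0]},{"dp": [0,9,0],"rotation": [0,0,0]},{"dp": [0,3,0],"rotation": [0,0,0]},{"dp": [0,1,0],"rotation": [0,0,0]}])

```text
t: 28.3
eef_pos: [0.4763, -0.4066, 0.023]
ee_rot: [-1.575, -0.009, -0.087]
force: [-0.1, -0.5, -0.9]
width: 0.036
```

>>> move_arm(deltas=[{"dp": [-2,5,0],"rotation": [0,0,0.4]},{"dp": [-1,4,0],"rotation": [0,0,0]},{"dp": [0,2,0],"rotation": [0,0,0]}])

```text
t: 28.55
eef_pos: [0.4742, -0.4066, 0.0148]
ee_rot: [-1.577, -0.003, -0.085]
force: [-9.2, 13.2, 37.4]
width: 0.0358
```

>>> move_arm(deltas=[{"dp": [0,-1,0],"rotation": [0,0,0]},{"dp": [0,-1,0],"rotation": [0,0,0]},{"dp": [0,0,0],"rotation": [0,0,0]}], jaw=116)

```text
t: 28.8
eef_pos: [0.475, -0.4072, 0.0186]
ee_rot: [-1.578, -0.006, -0.084]
force: [0.1, 0.1, -0.2]
width: 0.047
```

>>> move_arm(deltas=[{"dp": [0,-5,0],"rotation": [0,0,0]},{"dp": [0,-25,0],"rotation": [0,0,0]},{"dp": [0,-41,0],"rotation": [0,0,0]},{"dp": [0,-20,30],"rotation": [0,-4,0]},{"dp": [0,0,40],"rotation": [0,-5,0]}])

```text
t: 29.22
eef_pos: [0.4765, -0.34, 0.1099]
ee_rot: [-1.577, 0.001, 0.068]
force: [1.1, 0.6, 0.2]
width: 0.0479
```

Run:
```python
from h import *
f=arm.grab_frame("side");save(f,"side23.png");lamps(cloud(f))
f=arm.grab_frame("top");save(f,"top23.png");print();lamps(cloud(f))
plan([.4609,-.0296,.1],8.3)
```

```text
lamp [265. 190.] 364 [462.7 135.6] [120.   38.5] 3.8 0.0356
lamp [275. 228.] 380 [451.7 -30.5] [86.2 40.3] 7.8 0.0362
lamp [322. 351.] 790 [ 485.  -337.4] [252.1 170. ] 84.8 0.0285
lamp [330. 355.] 1175 [ 481.2 -407.8] [ 36.6 120.1] 84.7 0.0408

lamp [314. 255.] 699 [470.8 -28.2] [119.4  36.4] 8.3 0.0354
lamp [244. 256.] 722 [464.4 135.5] [117.3  36.2] 2.1 0.0353
now [ 0.4751 -0.3352  0.108 ] F [-0.3 -0.1 -1. ] w 0.0478
rows 8 total dp [  8.3   6.9 305.9] rot [ 0.2  -4.09 -0.19]
0 dp [1.0, 0.9, 38.2] rot [0.02, -0.51, -0.02]
1 dp [1.4, 0.9, 38.2] rot [0.02, -0.51, -0.02]
2 dp [1.7, 0.9, 38.2] rot [0.02, -0.51, -0.02]
3 dp [2.1, 0.9, 38.2] rot [0.02, -0.51, -0.02]
4 dp [2.4, 0.9, 38.2] rot [0.02, -0.51, -0.02]
5 dp [2.7, 0.9, 38.1] rot [0.02, -0.51, -0.02]
6 dp [3.1, 1.0, 38.1] rot [0.02, -0.51, -0.02]
7 dp [3.4, 1.0, 38.1] rot [0.02, -0.51, -0.02]
```

View pics/side23.png

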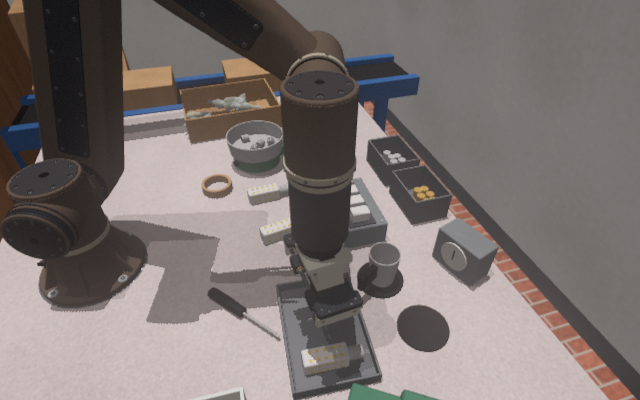

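First lamp lies flat in the tray at (330,355). On to the second, at (314,255) in the top view.

>>> move_arm(deltas=[{"dp": [1,0,38],"rotation": [0,-1,0]},{"dp": [1,0,38],"rotation": [0,-1,0]},{"dp": [2,0,38],"rotation": [0,-1,0]},{"dp": [2,0,38],"rotation": [0,-1,0]},{"dp": [2,0,38],"rotation": [0,0,0]}], jaw=60)

```text
t: 29.73
eef_pos: [0.463, -0.1446, 0.1074]
ee_rot: [-1.576, 0.002, 0.139]
force: [0.9, 1.0, 0.7]
width: 0.0661
```

>>> move_arm(deltas=[{"dp": [3,0,38],"rotation": [0,0,0]},{"dp": [3,0,38],"rotation": [0,0,0]},{"dp": [3,5,38],"rotation": [0,0,0]},{"dp": [0,0,0],"rotation": [0,0,0]}])

```text
t: 30.07
eef_pos: [0.4555, -0.0214, 0.1027]
ee_rot: [-1.576, -0.001, 0.141]
force: [-0.4, -0.3, 0.9]
width: 0.0671
```

Run:
```python
from h import *
plan([.4609,-.0296,.05],8.3)
```

```text
now [ 0.4555 -0.0214  0.1027] F [-0.4 -0.3  0.9] w 0.0671
rows 2 total dp [ 4.2 52.7 -8.6] rot [ 0.28 -0.25  0.09]
0 dp [2.1, 26.4, -4.3] rot [0.14, -0.12, 0.04]
1 dp [2.1, 26.3, -4.4] rot [0.14, -0.12, 0.04]
```

>>> move_arm(deltas=[{"dp": [4,20,-8],"rotation": [0.2,-0.2,0]},{"dp": [0,30,0],"rotation": [0,0,0]},{"dp": [0,20,0],"rotation": [0,0,0]},{"dp": [0,15,0],"rotation": [0,0,0]},{"dp": [0,5,0],"rotation": [0,0,0]}])

```text
t: 30.48
eef_pos: [0.4649, -0.0242, 0.0127]
ee_rot: [-1.571, -0.011, 0.153]
force: [-0.9, -0.1, -1.6]
width: 0.0672
```

Run:
```python
from h import *
plan([.4609,-.0296,.009],8.3)
```

```text
now [ 0.4649 -0.0242  0.0127] F [-0.9 -0.1 -1.6] w 0.0672
rows 1 total dp [-4.8  3.7 -4.8] rot [0.01 0.47 0.61]
0 dp [-4.8, 3.7, -4.8] rot [0.01, 0.47, 0.61]
```

>>> move_arm(deltas=[{"dp": [-5,5,-6],"rotation": [0,0.4,0.6]},{"dp": [0,1,0],"rotation": [0,0,0]},{"dp": [0,1,0],"rotation": [0,0,0]},{"dp": [0,1,0],"rotation": [0,0,0]},{"dp": [0,1,0],"rotation": [0,0,0]}], jaw=255)

```text
t: 30.9
eef_pos: [0.4613, -0.0323, 0.0038]
ee_rot: [-1.571, 0.001, 0.144]
force: [-0.5, 1.5, 0.6]
width: 0.0392
```

>>> move_arm(deltas=[{"dp": [0,1,0],"rotation": [0,0,0]},{"dp": [0,0,0],"rotation": [0,0,0]},{"dp": [0,0,0],"rotation": [0,0,0]}])

```text
t: 31.15
eef_pos: [0.4621, -0.0321, 0.0046]
ee_rot: [-1.571, -0.001, 0.144]
force: [-0.3, -1.1, -0.1]
width: 0.0359
```

>>> move_arm(deltas=[{"dp": [0,-15,0],"rotation": [0,0,0]},{"dp": [0,-40,0],"rotation": [0,0,0]},{"dp": [0,-35,-15],"rotation": [0,3,0]},{"dp": [2,-5,-37],"rotation": [0,3,0]},{"dp": [3,0,-38],"rotation": [0,3,0]}])

```text
t: 31.57
eef_pos: [0.4742, -0.1202, 0.1048]
ee_rot: [-1.572, -0.002, -0.009]
force: [1.8, 1.3, -2.2]
width: 0.0357
```

>>> move_arm(deltas=[{"dp": [3,0,-38],"rotation": [0,3,0]},{"dp": [3,0,-38],"rotation": [0,1.5,0]},{"dp": [4,0,-38],"rotation": [0,0,0]},{"dp": [4,0,-38],"rotation": [0,0,0]},{"dp": [4,0,-38],"rotation": [0,0,0]}])

```text
t: 31.98
eef_pos: [0.4814, -0.3188, 0.11]
ee_rot: [-1.572, -0.013, -0.09]
force: [1.3, 0.2, -1.7]
width: 0.0359
```

Run:
```python
from h import *
plan([.4776,-.335,.035],-5.2)
```

```text
now [ 0.4814 -0.3188  0.11  ] F [ 1.3  0.2 -1.7] w 0.0359
rows 2 total dp [ -3.2  75.  -16.4] rot [0.06 0.02 0.72]
0 dp [-1.6, 37.5, -8.2] rot [0.03, 0.01, 0.36]
1 dp [-1.4, 37.5, -8.2] rot [0.03, 0.01, 0.36]
```

>>> move_arm(deltas=[{"dp": [-2,10,-10],"rotation": [0,0,0.7]},{"dp": [0,25,0],"rotation": [0,0,0]},{"dp": [0,20,0],"rotation": [0,0,0]},{"dp": [0,10,0],"rotation": [0,0,0]},{"dp": [0,0,0],"rotation": [0,0,0]}])

```text
t: 32.4
eef_pos: [0.4781, -0.3386, 0.0434]
ee_rot: [-1.574, -0.004, -0.1]
force: [-0.6, 1.6, -0.3]
width: 0.0355
```

Run:
```python
from h import *
plan([.4776,-.335,.011],-5.2)
```

```text
now [ 0.4781 -0.3386  0.0434] F [-0.6  1.6 -0.3] w 0.0355
rows 1 total dp [-1.  32.4  3.6] rot [ 0.18 -0.53  0.2 ]
0 dp [-1.0, 32.4, 3.6] rot [0.18, -0.53, 0.2]
```

>>> move_arm(deltas=[{"dp": [-1,12,3],"rotation": [0,-0.4,0]},{"dp": [0,10,0],"rotation": [0,0,0]},{"dp": [0,6,0],"rotation": [0,0,0]},{"dp": [0,2,0],"rotation": [0,0,0]}])

```text
t: 32.73
eef_pos: [0.479, -0.3348, 0.0143]
ee_rot: [-1.575, -0.005, -0.09]
force: [-0.5, 0.5, -1.5]
width: 0.0356
```

>>> move_arm(deltas=[{"dp": [0,3,0],"rotation": [0,0,0]},{"dp": [0,2,0],"rotation": [0,0,0]}])

```text
t: 32.9
eef_pos: [0.48, -0.3347, 0.0099]
ee_rot: [-1.575, -0.006, -0.089]
force: [-0.3, 0.4, 0.9]
width: 0.0358
```

Just at the floor; release and rise.

>>> move_arm(deltas=[{"dp": [0,0,0],"rotation": [0,0,0]},{"dp": [0,0,0],"rotation": [0,0,0]},{"dp": [0,0,0],"rotation": [0,0,0]}], jaw=116)

```text
t: 33.15
eef_pos: [0.4811, -0.335, 0.011]
ee_rot: [-1.576, -0.008, -0.089]
force: [0.3, -0.6, 0.4]
width: 0.0468
```

>>> move_arm(deltas=[{"dp": [0,-5,0],"rotation": [0,0,0]},{"dp": [0,-25,0],"rotation": [0,0,0]},{"dp": [0,-41,0],"rotation": [0,0,0]},{"dp": [0,-30,30],"rotation": [0,-3,0]},{"dp": [0,0,40],"rotation": [0,-3.5,0]}])

```text
t: 33.57
eef_pos: [0.484, -0.2677, 0.1158]
ee_rot: [-1.577, -0.004, 0.021]
force: [2.1, 1.1, 0.2]
width: 0.0478
```

>>> move_arm(deltas=[{"dp": [0,0,41],"rotation": [0,0,0]},{"dp": [0,0,41],"rotation": [0,0,0]},{"dp": [0,0,41],"rotation": [0,0,0]},{"dp": [-2,0,41],"rotation": [0,0,0]},{"dp": [-2,0,41],"rotation": [0,0,0]}], jaw=60)

```text
t: 33.98
eef_pos: [0.478, -0.0589, 0.1221]
ee_rot: [-1.577, -0.018, 0.02]
force: [1.7, 1.0, -1.1]
width: 0.0668
```

Run:
```python
from h import *
f=arm.grab_frame("side");save(f,"side24.png");lamps(cloud(f))
f=arm.grab_frame("top");save(f,"top24.png");print();lamps(cloud(f))
plan([.4544,.1352,.09],1.8)
```

```text
lamp [259. 191.] 250 [438.1 135. ] [71.3 40.6] 5.5 0.0359
lamp [324. 342.] 927 [ 484.9 -337.3] [252.5 169.8] 84.8 0.0282
lamp [322. 322.] 986 [ 488.6 -335.6] [ 37.  119.8] 85.0 0.0407
lamp [330. 355.] 1186 [ 481.3 -406.9] [ 37.8 120.3] 84.9 0.0408

lamp [450. 255.] 621 [ 486.7 -339.1] [251.2 170.1] 84.8 0.0279
lamp [443. 248.] 779 [ 490.7 -336.1] [ 37.8 120.1] 84.8 0.0402
lamp [474. 251.] 804 [ 482.9 -407.1] [ 36.7 119.6] 85.1 0.0404
now [ 0.4786 -0.0558  0.1224] F [ 1.2 -1.3 -0.4] w 0.0662
rows 5 total dp [-19.9  30.9 191.8] rot [ 0.33 -0.3   1.12]
0 dp [-4.0, 6.2, 38.4] rot [0.07, -0.06, 0.22]
1 dp [-3.9, 6.2, 38.4] rot [0.07, -0.06, 0.22]
2 dp [-3.8, 6.3, 38.4] rot [0.07, -0.06, 0.22]
3 dp [-3.8, 6.4, 38.3] rot [0.07, -0.06, 0.22]
4 dp [-3.7, 6.4, 38.3] rot [0.07, -0.06, 0.22]
```

View pics/side24.png

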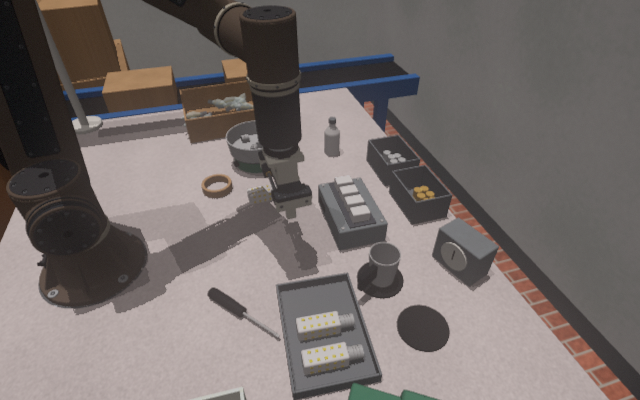

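Two lamps lie side by side in the tray (325,322),(333,355). Now the last one.

>>> move_arm(deltas=[{"dp": [-6,0,38],"rotation": [0.3,-0.3,1]},{"dp": [-5,0,38],"rotation": [0,0,0]},{"dp": [-4,10,38],"rotation": [0,0,0]},{"dp": [-4,10,38],"rotation": [0,0,0]},{"dp": [-3,5,30],"rotation": [0,0,0]}])

```text
t: 34.5
eef_pos: [0.4525, 0.1282, 0.1018]
ee_rot: [-1.568, -0.01, 0.027]
force: [0.2, 0.1, -0.1]
width: 0.067
```

Run:
```python
from h import *
plan([.4544,.1352,.05],1.8)
```

```text
now [0.4525 0.1282 0.1018] F [ 0.2  0.1 -0.1] w 0.067
rows 2 total dp [ 1.6 51.8  6.8] rot [-0.19 -0.22  0.57]
0 dp [0.8, 25.9, 3.4] rot [-0.09, -0.11, 0.29]
1 dp [0.9, 25.9, 3.4] rot [-0.09, -0.11, 0.29]
```

>>> move_arm(deltas=[{"dp": [1,15,3],"rotation": [-0.2,-0.2,0.5]},{"dp": [0,25,0],"rotation": [0,0,0]},{"dp": [0,25,0],"rotation": [0,0,0]},{"dp": [0,18,0],"rotation": [0,0,0]},{"dp": [0,5,0],"rotation": [0,0,0]}])

```text
t: 34.92
eef_pos: [0.4575, 0.14, 0.0157]
ee_rot: [-1.564, -0.012, 0.04]
force: [-0.6, -0.7, 0.9]
width: 0.0669
```

Run:
```python
from h import *
plan([.4544,.1352,.008],1.8)
```

```text
now [0.4575 0.14   0.0157] F [-0.6 -0.7  0.9] w 0.0669
rows 1 total dp [-3.4  7.7 -4.7] rot [-0.38  0.51  0.66]
0 dp [-3.4, 7.7, -4.7] rot [-0.38, 0.51, 0.66]
```

>>> move_arm(deltas=[{"dp": [-3,7,-5],"rotation": [-0.4,0.5,0.7]},{"dp": [0,1,0],"rotation": [0,0,0]},{"dp": [0,1,0],"rotation": [0,0,0]},{"dp": [0,1,0],"rotation": [0,0,0]},{"dp": [0,1,0],"rotation": [0,0,0]}], jaw=255)

```text
t: 35.33
eef_pos: [0.4562, 0.1339, 0.0061]
ee_rot: [-1.571, 0.0, 0.029]
force: [-0.5, 1.8, 1.0]
width: 0.039
```

>>> move_arm(deltas=[{"dp": [0,1,0],"rotation": [0,0,0]},{"dp": [0,0,0],"rotation": [0,0,0]},{"dp": [0,0,0],"rotation": [0,0,0]}])

```text
t: 35.58
eef_pos: [0.457, 0.1344, 0.007]
ee_rot: [-1.569, -0.002, 0.029]
force: [0.5, 0.3, -0.9]
width: 0.0361
```

>>> move_arm(deltas=[{"dp": [0,-15,0],"rotation": [0,0,0]},{"dp": [0,-40,0],"rotation": [0,0,0]},{"dp": [0,-35,-15],"rotation": [0,2,0]},{"dp": [2,-5,-37],"rotation": [0,2,0]},{"dp": [2,0,-38],"rotation": [0,2,0]}])

```text
t: 36.0
eef_pos: [0.4609, 0.046, 0.1069]
ee_rot: [-1.571, -0.004, -0.071]
force: [1.1, -0.2, -2.2]
width: 0.0358
```

>>> move_arm(deltas=[{"dp": [2,0,-40],"rotation": [0,1,0]},{"dp": [2,0,-40],"rotation": [0,0,0]},{"dp": [2,0,-40],"rotation": [0,0,0]},{"dp": [2,0,-40],"rotation": [0,0,0]},{"dp": [2,0,-40],"rotation": [0,0,0]}])

```text
t: 36.42
eef_pos: [0.4546, -0.1605, 0.1112]
ee_rot: [-1.567, -0.014, -0.086]
force: [2.2, 0.8, -0.4]
width: 0.0358
```

Run:
```python
from h import *
plan([.485,-.266,.1],-5.2)
```

```text
now [ 0.4546 -0.1605  0.1112] F [ 2.2  0.8 -0.4] w 0.0358
rows 3 total dp [  39.1   11.3 -102.6] rot [-0.24  0.3   0.82]
0 dp [13.0, 3.8, -34.2] rot [-0.08, 0.1, 0.27]
1 dp [13.1, 3.8, -34.2] rot [-0.08, 0.1, 0.27]
2 dp [13.2, 3.7, -34.1] rot [-0.08, 0.1, 0.27]
```

>>> move_arm(deltas=[{"dp": [13,0,-34],"rotation": [-0.2,0.3,0.7]},{"dp": [13,0,-34],"rotation": [0,0,0]},{"dp": [12,0,-28],"rotation": [0,0,0]},{"dp": [0,15,0],"rotation": [0,0,0]},{"dp": [0,15,0],"rotation": [0,0,0]}])

```text
t: 36.83
eef_pos: [0.4845, -0.2733, 0.0844]
ee_rot: [-1.572, -0.01, -0.098]
force: [-1.1, -0.1, -1.6]
width: 0.0355
```

Run:
```python
from h import *
plan([.485,-.266,.035],-5.2)
```

```text
now [ 0.4845 -0.2733  0.0844] F [-1.1 -0.1 -1.6] w 0.0355
rows 2 total dp [-0.7 49.4  7.4] rot [ 0.05 -0.41  0.55]
0 dp [-0.3, 24.7, 3.7] rot [0.03, -0.2, 0.28]
1 dp [-0.2, 24.7, 3.7] rot [0.03, -0.2, 0.28]
```

>>> move_arm(deltas=[{"dp": [-1,10,8],"rotation": [0,-0.4,0.5]},{"dp": [0,20,0],"rotation": [0,0,0]},{"dp": [0,15,0],"rotation": [0,0,0]},{"dp": [0,5,0],"rotation": [0,0,0]},{"dp": [0,0,0],"rotation": [0,0,0]}])

```text
t: 37.25
eef_pos: [0.4822, -0.2647, 0.0299]
ee_rot: [-1.571, 0.004, -0.093]
force: [-0.8, 0.2, -1.0]
width: 0.0357
```

Run:
```python
from h import *
plan([.485,-.266,.0125],-5.2)
```

```text
now [ 0.4822 -0.2647  0.0299] F [-0.8  0.2 -1. ] w 0.0357
rows 1 total dp [ 2.9 17.4 -1. ] rot [ 0.02 -0.13 -0.22]
0 dp [2.9, 17.4, -1.0] rot [0.02, -0.13, -0.22]
```

>>> move_arm(deltas=[{"dp": [1,7,-1],"rotation": [0,0,-0.2]},{"dp": [0,6,0],"rotation": [0,0,0]},{"dp": [0,4,0],"rotation": [0,0,0]},{"dp": [0,2,0],"rotation": [0,0,0]}])

```text
t: 37.58
eef_pos: [0.485, -0.2651, 0.0119]
ee_rot: [-1.572, -0.003, -0.091]
force: [-0.2, -1.0, -0.1]
width: 0.036
```

>>> move_arm(deltas=[{"dp": [0,1,0],"rotation": [0,0,0]},{"dp": [0,0,0],"rotation": [0,0,0]},{"dp": [0,0,0],"rotation": [0,0,0]},{"dp": [0,0,0],"rotation": [0,0,0]}], jaw=116)

```text
t: 37.92
eef_pos: [0.486, -0.2653, 0.0117]
ee_rot: [-1.572, -0.005, -0.09]
force: [0.4, -0.2, 0.9]
width: 0.0473
```

>>> move_arm(deltas=[{"dp": [0,-5,0],"rotation": [0,0,0]},{"dp": [0,-25,0],"rotation": [0,0,0]},{"dp": [0,-41,0],"rotation": [0,0,0]},{"dp": [0,-41,0],"rotation": [0,0,0]},{"dp": [0,-20,20],"rotation": [0,0,0]}])

```text
t: 38.33
eef_pos: [0.4834, -0.2461, 0.1449]
ee_rot: [-1.572, 0.007, -0.093]
force: [2.0, 0.3, 0.7]
width: 0.0475
```

Run:
```python
from h import *
plan([.663,-.007,.15],-1.5)
```

```text
now [ 0.4834 -0.2461  0.1449] F [2.  0.3 0.7] w 0.0475
rows 8 total dp [156.7  -6.3 254.7] rot [ 0.03 -3.8  -0.38]
0 dp [19.6, -0.8, 31.8] rot [0.0, -0.48, -0.05]
1 dp [19.9, -0.8, 31.7] rot [0.0, -0.48, -0.05]
2 dp [20.1, -0.8, 31.5] rot [0.0, -0.48, -0.05]
3 dp [20.4, -0.7, 31.3] rot [0.0, -0.48, -0.05]
4 dp [20.6, -0.7, 31.2] rot [0.0, -0.48, -0.05]
5 dp [20.9, -0.7, 31.0] rot [0.0, -0.48, -0.05]
6 dp [21.2, -0.7, 30.8] rot [0.0, -0.48, -0.05]
7 dp [21.4, -0.7, 30.6] rot [0.0, -0.48, -0.05]
```

Run:
```python
from h import *
f=arm.grab_frame("side");save(f,"side25.png");lamps(cloud(f))
plan([.663,-.007,.15],90)
```

```text
lamp [323. 343.] 928 [ 485.  -337.6] [252.  170.1] 84.8 0.0282
lamp [314. 295.] 849 [ 491.5 -266.2] [ 38.7 119.8] 84.4 0.0408
lamp [322. 322.] 989 [ 488.8 -335.4] [ 37.6 120. ] 85.3 0.0408
lamp [330. 355.] 1181 [ 481.3 -407.3] [ 36.6 120.3] 84.5 0.0408
now [ 0.4851 -0.2434  0.1479] F [1.  2.7 3.1] w 0.0477
rows 14 total dp [155.4  -2.4 251.8] rot [-5.000e-02 -9.528e+01 -9.000e-02]
0 dp [11.1, -0.2, 18.0] rot [-0.0, -6.81, -0.01]
1 dp [13.2, -0.2, 16.5] rot [-0.0, -6.81, -0.01]
2 dp [15.0, -0.2, 14.9] rot [-0.0, -6.81, -0.01]
3 dp [16.7, -0.2, 13.0] rot [-0.0, -6.81, -0.01]
4 dp [18.1, -0.2, 10.9] rot [-0.0, -6.81, -0.01]
5 dp [19.3, -0.2, 8.7] rot [-0.0, -6.81, -0.01]
6 dp [20.2, -0.2, 6.3] rot [-0.0, -6.81, -0.01]
7 dp [20.8, -0.2, 3.9] rot [-0.0, -6.81, -0.01]
8 dp [21.1, -0.2, 1.4] rot [-0.0, -6.81, -0.01]
9 dp [21.1, -0.2, -1.1] rot [-0.0, -6.81, -0.01]
10 dp [20.8, -0.2, -3.6] rot [-0.0, -6.81, -0.01]
11 dp [20.3, -0.2, -6.0] rot [-0.0, -6.81, -0.01]
12 dp [19.4, -0.2, -8.4] rot [-0.0, -6.81, -0.01]
13 dp [18.3, -0.2, -10.6] rot [-0.0, -6.81, -0.01]
```

View pics/side25.png

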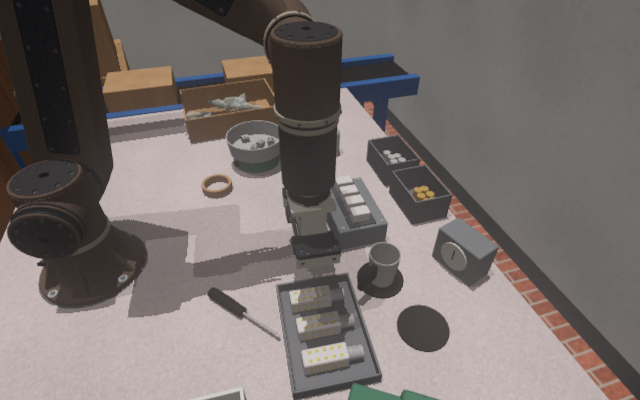

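All three lamps lie side by side in the tray (315,297),(325,322),(333,355). Now to load.

>>> move_arm(deltas=[{"dp": [11,0,18],"rotation": [0,-6.8,0]},{"dp": [13,0,16.5],"rotation": [0,-6.8,0]},{"dp": [15,0,15],"rotation": [0,-6.8,0]},{"dp": [17,0,13],"rotation": [0,-6.8,0]},{"dp": [18,0,11],"rotation": [0,-6.8,0]}], jaw=255)

```text
t: 38.8
eef_pos: [0.5502, -0.1567, 0.157]
ee_rot: [-1.577, -0.009, 0.519]
force: [0.1, -0.9, 0.1]
width: 0.0202
```

>>> move_arm(deltas=[{"dp": [19,0,8.7],"rotation": [0,-6.8,0]},{"dp": [20,0,6.3],"rotation": [0,-6.8,0]},{"dp": [21,0,4],"rotation": [0,-6.8,0]},{"dp": [21,0,1.4],"rotation": [0,-6.8,0]},{"dp": [21,0,-1],"rotation": [0,-6.8,0]}])

```text
t: 39.22
eef_pos: [0.6133, -0.0659, 0.1613]
ee_rot: [-1.584, -0.006, 1.143]
force: [-0.4, -0.3, -0.5]
width: 0.0005
```

Run:
```python
from h import *
plan([.663,-.007,.13],90)
```

```text
now [ 0.6133 -0.0659  0.1613] F [-0.4 -0.3 -0.5] w 0.0005
rows 4 total dp [ 74.   32.1 -20.4] rot [  0.84 -24.49   0.17]
0 dp [18.5, 8.0, -5.1] rot [0.21, -6.12, 0.04]
1 dp [17.9, 8.0, -7.1] rot [0.21, -6.12, 0.04]
2 dp [17.0, 7.9, -9.0] rot [0.21, -6.12, 0.04]
3 dp [16.0, 7.9, -10.8] rot [0.21, -6.12, 0.04]
```

>>> move_arm(deltas=[{"dp": [18,5,-5],"rotation": [0.3,-6,0]},{"dp": [18,7,-7],"rotation": [0.3,-6,0]},{"dp": [17,7,-9],"rotation": [0.3,-6,0]},{"dp": [12,7,-11],"rotation": [0,-6,0]},{"dp": [0,0,0],"rotation": [0,0,0]}])

```text
t: 39.63
eef_pos: [0.6664, -0.0043, 0.1384]
ee_rot: [-1.575, -0.005, 1.595]
force: [0.0, -0.2, 0.0]
width: 0.0007
```

Run:
```python
from h import *
plan([.662,-.008,.1],90)
f=arm.grab_frame("side");keys(cloud(f));save(f,"side26.png")
```

```text
now [ 0.6664 -0.0043  0.1384] F [ 0.  -0.2  0. ] w 0.0007
rows 1 total dp [-3.8 38.3  4.6] rot [0.23 1.37 0.29]
0 dp [-3.8, 38.3, 4.6] rot [0.23, 1.37, 0.29]
key 0.036 29 0.0969
key -0.008 29 0.0972
key -0.052 38 0.0971
key -0.096 41 0.097
```

>>> move_arm(deltas=[{"dp": [-4,10,4],"rotation": [0.2,1.3,0.2]},{"dp": [-1,15,1],"rotation": [0,0,0]},{"dp": [0,8,0],"rotation": [0,0,0]},{"dp": [0,0,0],"rotation": [0,0,0]}])

```text
t: 40.02
eef_pos: [0.6588, -0.012, 0.1056]
ee_rot: [-1.572, -0.001, 1.555]
force: [-0.1, -0.5, -0.3]
width: 0.0005
```

Run:
```python
from h import *
plan([.662,-.008,.076],90)
```

```text
now [ 0.6588 -0.012   0.1056] F [-0.1 -0.5 -0.3] w 0.0005
rows 1 total dp [ 4.  29.6 -3. ] rot [ 0.08 -0.92  0.08]
0 dp [4.0, 29.6, -3.0] rot [0.08, -0.92, 0.08]
```

>>> move_arm(deltas=[{"dp": [4,7,-2],"rotation": [0,-0.8,0]},{"dp": [0,7,0],"rotation": [0,0,0]},{"dp": [0,7,0],"rotation": [0,0,0]},{"dp": [0,6,0],"rotation": [0,0,0]},{"dp": [0,4,0],"rotation": [0,0,0]}])

```text
t: 40.43
eef_pos: [0.6617, -0.0087, 0.0772]
ee_rot: [-1.577, -0.002, 1.566]
force: [-1.4, 0.9, 2.1]
width: 0.0007
```

>>> move_arm(deltas=[{"dp": [0,3,0],"rotation": [0,0,0]},{"dp": [0,-10,0],"rotation": [0,0,0]},{"dp": [0,-35,0],"rotation": [0,0,0]},{"dp": [0,-20,20],"rotation": [0,0,0]},{"dp": [0,0,0],"rotation": [0,0,0]}])

```text
t: 40.85
eef_pos: [0.6412, -0.0089, 0.1396]
ee_rot: [-1.574, -0.0, 1.566]
force: [-0.9, -0.4, -1.0]
width: 0.0004
```

Run:
```python
from h import *
f=arm.grab_frame("side");W=cloud(f);keys(W);save(f,"side27.png");lamps(W)
m=(np.hypot(W[...,0]-.656,W[...,1]+.245)<.05)&(W[...,2]>.08)&(W[...,2]<.11);print(circ(W[m]),np.percentile(W[m][:,2],[5,50,95]))
f=arm.grab_frame("top");save(f,"top27.png")
plan([.661,-.051,.105],90)
```

```text
key 0.036 18 0.0967
key -0.008 32 0.0808
key -0.052 35 0.0969
key -0.096 42 0.0971
lamp [324. 342.] 918 [ 484.9 -337.8] [251.9 169.8] 84.9 0.0283
lamp [314. 295.] 859 [ 491.4 -265.8] [ 37.8 120.1] 85.6 0.0406
lamp [322. 322.] 991 [ 488.7 -335.7] [ 37.2 120.2] 86.2 0.0407
lamp [330. 355.] 1181 [ 480.9 -407.6] [ 36.6 119.9] 84.6 0.0408
(array([ 0.655 , -0.2446]), np.float64(0.0347)) [0.08055689 0.08771232 0.09307769]
now [ 0.6424 -0.0088  0.1372] F [ 0.9  0.2 -0.1] w -0.0
rows 2 total dp [-42.1  32.2 -18.7] rot [ 0.16 -0.27  0.01]
0 dp [-21.1, 16.1, -9.4] rot [0.08, -0.13, 0.0]
1 dp [-21.1, 16.1, -9.3] rot [0.08, -0.13, 0.0]
```

View pics/side27.png

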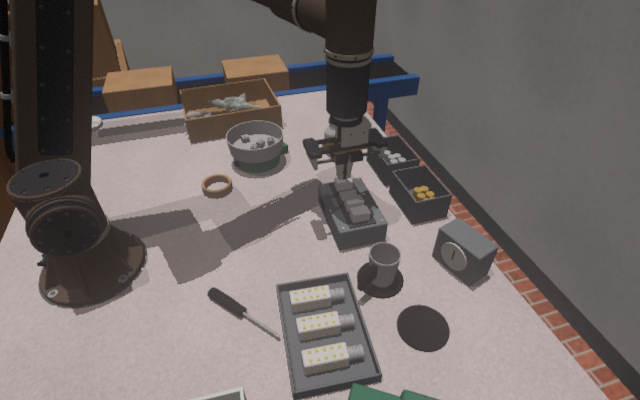

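Load is latched (80.8 mm), cup upright at (382,270), three lamps in the tray, caps in the bowl. Quick cap recount, then run.

Run:
```python
from h import *
f=arm.grab_frame("side");W=cloud(f)
f2=arm.grab_frame("top");W2=cloud(f2)
for W in(W,W2):
    m=(np.hypot(W[...,0]-.4667,W[...,1]-.3385)<.078)&(W[...,2]>.058)&(W[...,2]<.12)
    k,l,s,c=cv2.connectedComponentsWithStats(m.astype(np.uint8))
    print([(int(s[i,4]),W[l==i].mean(0).round(3).tolist()) for i in range(1,k) if s[i,4]>15])
cv2.imwrite("pics/bowl.png",cv2.resize(f2["pixels"][195:305,90:210,::-1],(600,550),interpolation=cv2.INTER_CUBIC))
```

```text
[(51, [0.438, 0.384, 0.068]), (70, [0.519, 0.337, 0.07]), (87, [0.472, 0.329, 0.07])]
[]
```

View pics/bowl.png

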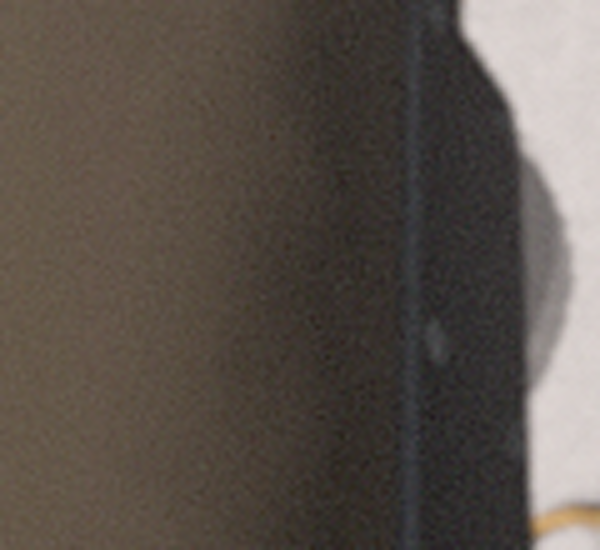

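>>> move_arm(deltas=[{"dp": [-21,0,-9],"rotation": [0,-0.2,0]},{"dp": [-20,0,-9],"rotation": [0,0,0]},{"dp": [-1,15,0],"rotation": [0,0,0]},{"dp": [0,12,0],"rotation": [0,0,0]},{"dp": [0,0,0],"rotation": [0,0,0]}])

```text
t: 41.47
eef_pos: [0.6593, -0.0524, 0.1015]
ee_rot: [-1.563, 0.001, 1.57]
force: [0.8, -1.0, -0.1]
width: 0.0006
```

Run:
```python
from h import *
plan([.661,-.0515,.077],90)
```

```text
now [ 0.6593 -0.0524  0.1015] F [ 0.8 -1.  -0.1] w 0.0006
rows 1 total dp [ 1.  24.4 -1.9] rot [-0.42 -0.05 -0.06]
0 dp [1.0, 24.4, -1.9] rot [-0.42, -0.05, -0.06]
```

The arm hides the bowl in this view; I check an earlier unobstructed frame before pressing run.

Run:
```python
import cv2
cv2.imwrite("pics/bowl2.png",cv2.resize(cv2.imread("pics/top20.png")[195:305,90:210],(600,550),interpolation=cv2.INTER_CUBIC))
```

```text
(no output)
```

View pics/bowl2.png

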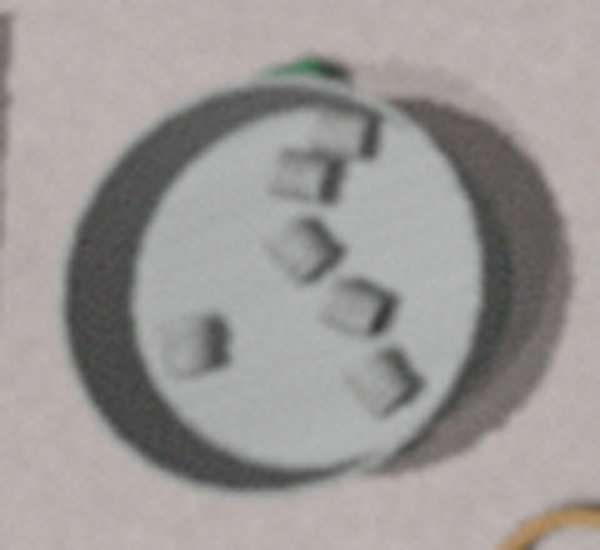

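Six caps are visible in the bowl. Press run.

>>> move_arm(deltas=[{"dp": [1,6,-2],"rotation": [-0.4,0,0]},{"dp": [0,6,0],"rotation": [0,0,0]},{"dp": [0,6,0],"rotation": [0,0,0]},{"dp": [0,5,0],"rotation": [0,0,0]},{"dp": [0,3,0],"rotation": [0,0,0]}])

```text
t: 41.88
eef_pos: [0.6616, -0.0516, 0.0739]
ee_rot: [-1.57, 0.004, 1.572]
force: [-8.3, 0.6, 32.4]
width: 0.0003
```

>>> move_arm(deltas=[{"dp": [0,-10,0],"rotation": [0,0,0]},{"dp": [0,-30,0],"rotation": [0,0,0]},{"dp": [0,-41,0],"rotation": [0,0,0]},{"dp": [0,-30,40],"rotation": [0,0,0]},{"dp": [0,0,40],"rotation": [0,0,0]}])

```text
t: 42.3
eef_pos: [0.5919, -0.0492, 0.1798]
ee_rot: [-1.566, 0.005, 1.574]
force: [0.9, 0.5, 0.7]
width: 0.0007
```

>>> move_arm(deltas=[{"dp": [-30,0,25],"rotation": [0,0,0]},{"dp": [-40,0,0],"rotation": [0,0,0]},{"dp": [-30,0,0],"rotation": [0,0,0]},{"dp": [0,0,0],"rotation": [0,0,0]},{"dp": [0,0,0],"rotation": [0,0,0]}])

```text
t: 42.72
eef_pos: [0.5613, -0.1479, 0.1853]
ee_rot: [-1.575, 0.0, 1.579]
force: [-0.4, -0.4, 0.5]
width: 0.0003
```

Run:
```python
from h import *
st()
for n in("side","top"):
    f=arm.grab_frame(n);W=cloud(f);print(n);keys(W);save(f,n+"28.png");lamps(W)
    m=(np.hypot(W[...,0]-.656,W[...,1]+.245)<.05)&(W[...,2]>.08)&(W[...,2]<.11);print(circ(W[m]) if m.sum()>20 else m.sum())
```

```text
t 42.72 p [ 0.5613 -0.1479  0.1853] rot [-1.575  0.     1.579] F [-0.4 -0.4  0.5] w 0.0003
side
key 0.036 0 nan
key -0.008 34 0.097
key -0.052 36 0.0807
key -0.096 42 0.0966
lamp [323. 342.] 915 [ 485.  -337.2] [252.4 170.1] 84.8 0.0283
lamp [314. 295.] 840 [ 491.6 -266. ] [ 37.  120.1] 84.8 0.0406
lamp [322. 323.] 990 [ 488.7 -335.4] [ 37.2 119.9] 85.5 0.0408
lamp [330. 355.] 1184 [ 481.4 -406.9] [ 37.3 120.6] 85.4 0.0408
(array([ 0.6549, -0.2446]), np.float64(0.0348))
top
key 0.036 0 nan
key -0.008 0 nan
key -0.052 0 nan
key -0.096 0 nan
lamp [460. 258.] 543 [ 486.6 -339. ] [250.6 169.9] 84.8 0.0279
lamp [415. 246.] 693 [ 493.3 -266.6] [ 37.  119.7] 84.5 0.0403
lamp [443. 248.] 782 [ 490.8 -335.6] [ 36.7 120.1] 85.0 0.0403
lamp [474. 251.] 810 [ 483.2 -407.1] [ 37.7 120.1] 84.0 0.0401
0
  return _methods._mean(a, axis=axis, dtype=dtype,
  ret = ret.dtype.type(ret / rcount)
```

View pics/side28.png

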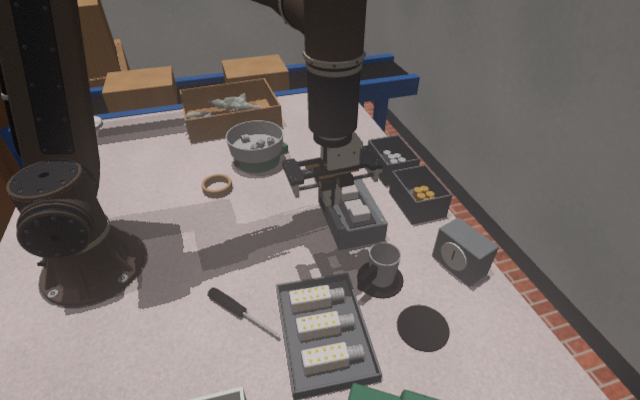

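View pics/top28.png

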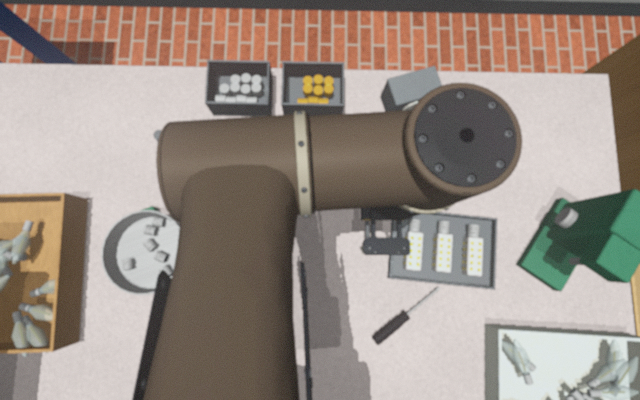

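Run is latched (80.7 mm) and load is up; standby is hidden by the gripper. I back off once more to see it.

>>> move_arm(deltas=[{"dp": [-30,-20,0],"rotation": [0,0,0]},{"dp": [-30,-20,30],"rotation": [0,0,0]},{"dp": [-30,0,30],"rotation": [0,0,0]},{"dp": [0,0,0],"rotation": [0,0,0]},{"dp": [0,0,0],"rotation": [0,0,0]}])

```text
t: 43.23
eef_pos: [0.5047, -0.2338, 0.2234]
ee_rot: [-1.571, -0.0, 1.589]
force: [-0.2, 0.2, -0.4]
width: 0.0004
```

Run:
```python
from h import *
s=st();print(np.abs(s["qd"]).max())
for n in("side","top"):
    f=arm.grab_frame(n);W=cloud(f);keys(W);save(f,n+"29.png")
    m=(np.hypot(W[...,0]-.715,W[...,1]-.306)<.04)&(W[...,2]>.1);print("bottle",m.sum(),W[m][:,2].max() if m.sum() else None)
```

```text
t 43.23 p [ 0.5047 -0.2338  0.2234] rot [-1.571 -0.     1.589] F [-0.2  0.2 -0.4] w 0.0004
0.032930107505723866
key 0.036 0 nan
key -0.008 26 0.0974
key -0.052 34 0.0803
key -0.096 39 0.097
bottle 0 None
key 0.036 0 nan
key -0.008 0 nan
key -0.052 0 nan
key -0.096 0 nan
bottle 168 0.1330518244037785
  return _methods._mean(a, axis=axis, dtype=dtype,
  ret = ret.dtype.type(ret / rcount)
```

```bash
python3 -c "
from station import arm
print(arm.job_done())"
```

```text
the job is handed in; nothing more can be done
None
```

The station is loaded and running, and I handed the job in at about 43 s; the hand-in gives no verdict. I latched load, tipped the caps into the bowl, stood the cup on the nearer disc, laid the three lamps in the tray, latched load again and then pressed run.

**Last checks**
- **Keys:** run is latched (top at 80.3 mm); load and purge are up (97 mm).
- **Cup:** it stands about 2 mm from the disc's centre.
- **Lamps:** all three lie flat, side by side, about 70 mm apart.
- **Bottle:** it is still standing.

**What went wrong or could not be checked**
- **Load popped up early:** it came up between t = 9 and 13 s, around my second grasp of the cup. I don't know why; the arm may have brushed a key. I latched it again after the last lamp was in, and confirmed it before pressing run.
- **Standby key:** the arm hid it in the final pictures. It read up (96.7 mm) just before I pressed run.
- **Caps:** the last clear view showing all six in the bowl was at t = 24 s. Later views were partly blocked.
- **Lamp knocked aside:** the middle lamp was moved about 2 to 3 cm mid-run; I measured it again before picking it up.
- **Tool forces:** force readings peaked at 37 N setting down the first lamp and 32 N pressing run.

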